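# Load the vial pockets and hold the sprung lid at its mark

## Robot

A 6-joint arm with a two-finger parallel gripper is mounted at the origin on a cart in front of the work surface, level with it; the furniture and walls round the work are solid. World frame = base frame: x ahead of the robot, y to its left, z up, the work surface at z = 0. Lengths are in m, angles in degrees, forces in N, time in s.
With the tool pointing down it reaches from about 0.35 to 0.875 m from the base axis. Payload 4.2 kg.
Tool frame: the origin (TCP) lies midway between the tips of the shut fingers; the grasp point (between the pads) lies 19 mm behind it (r.pinch_z is the distance from the TCP to the grasp point, in m); z points along the fingers, y is the line along which they close (so a half turn about z gives the same grasp; the last joint's range is limited). The gripper opens to 87 mm and grips with 3 to 60 N. Pads are 19 mm wide; open, the fingers measure 117 mm over their backs; the gripper's body (75 mm by 190 mm) begins 51 mm behind the grasp point.
Start: joints at [-48.323, 22.042, 0.453, 0, -68.411, -14.817], TCP at [0.282, -0.558, 0.223] pointing down, gripper open.
Joint ranges: [-179.83, 179.83], [-69.29, 118.12], [-61.27, 80.66], [-181.25, 117.63], [-171.15, -9.14], [-177.46, 177.46]. Speed limits (degrees/s): [159.86, 159.86, 180, 180, 180, 180].

## Interface

Orientations are given as a 3x3 rotation matrix whose columns are the frame's x, y, z axes.
In Python, from station import r, imaging, models gives the robot as it stands. The module is installed in compiled form; this text tells all that it offers.
- The arm moves only by the tool apply_moves, never from a script. Its argument "moves" is a list of rows, each a list of 2 entries, a list of its own where there are three numbers: the shift along the tool's x, y, z in m, then the turn about the tool's z in degrees. A call has 1 to 5 rows; each row shifts and turns the commanded pose from where the row before left it, along the tool's axes as they then stand; what a row does not reach is not made up. A row lasts 1/12 s, in which the tool goes at most 41.7 mm and 7.16 degrees, less where a joint would pass 70% of its speed; a pose out of reach is approached as far as the arm can. A call is refused whole if a number of a shift passes 0.0417 or a number of a turn 7.16, either way. A call with a gripper value outside its range is refused whole. "hand" is the finger opening in m, from 0 to 0.087, set as the call begins (left out, the last holds). The fingers move at their own pace and stop on an object; the grip force is fixed at half the most. Time passes only in rows, so rows that do not move let the fingers close. It gives the time, the measured TCP pose, the force, the opening and the grip force at its end, in the units of the state.
- r.sense(): the state, without advancing time (a new reading comes with each control period).
- imaging.capture(name): name is "scene" or "top" or "wrist"; returns a dict with "frame" (384x512x3 uint8, blue, green, red), "intrinsics" (3x3 intrinsics, pixels), "eye" and "orientation" of the camera in the world. Camera axes: x right, y down, z forward; pixel columns grow to the right and rows downward; lengths in m; the calibration is good to about 2 mm. A picture is of the moment at which its call begins. There is no depth.
- r.finish_job(): hands the job in; it is judged then, once.
Trained networks look in a picture, given as the dict that the camera call returned (one of the last four; its "shot" number tells which), for a name from the list of things; names that differ only in an ending like _2 or _b are one class to them, and where a whole thing is asked for, a point or a joint stands for the part that bears it (a point fixed in the world has none). Each returns a list of dicts, best first, with "confidence" (0 to 1); they miss things now and then, are a little off and sometimes report something else, mostly with a low value. They report only what shows in the picture. A call takes as long as a camera call. They do not tell look-alikes from the thing itself.
- models.cut_out(picture, target): "region" (384x512 bool, what is visible of it) and "extent" ([left, top, width, height] as shares, 0 to 1, of the picture: columns of its width, rows of its height, round what is visible of it).
- models.place_of(picture, target): "at" ([column, row] as shares, 0 to 1, of the picture: columns of its width, rows of its height: a listed point, or the origin of a listed thing).
The state is a dict: "time_s": time; "joints": joint angles; "joint_velocities": joint speeds; "effort": joint torques, N m; "tcp_pos": TCP position; "ee_rot": TCP orientation; "wrist_force": force on the tool from outside, world axes, zero at the start; "moment": the same for the moment, N m; "gripper_width": opening from 0.0 (shut) to 1.0 (fully open); "gripper_force": force on a finger pad.
Only numpy, scipy, OpenCV 4.12 (cv2) and the standard library are available. Lean on these libraries where they do the work, as an engineer would, in place of code of your own. Each camera call takes 0.05 s, during which the arm holds its last target. There are 200 camera calls.

## Task

Stand the two purple-capped vials upright in the two round pockets on the grey deck of the vial warmer, one in each, letting go of them. Then lift the warmer's blue sprung lid until the white pointer on its left edge is level with the orange marker on the scale beside it, and finish still holding the lid steady there with the gripper, so that a colleague can move the vials into the warm block; never let a vial fall over, and leave the orange marker and the other things on the bench as they are.

Things in the scene. Friction and masses are not known exactly. Their poses are not given: they have to be found in the camera images.
- vial_a: loose clear vial with a purple cap, 55 mm tall, standing upright on the bench; body 24 mm across, cap 26 mm across from 34 to 55 mm height; about 30 g. Origin at the centre of its underside, z up its axis. Starts on the right of the warmer
- vial_b: second vial, the same in shape and size as vial_a; starts on the left of the warmer. Either vial may go into either pocket
- warmer: vial warmer fixed to the bench, 180 mm deep (x), turned up to 0.25 rad. Origin at the centre of its underside, front to its -x, z up. White housing under the blue lid: y -45 to +125 mm, 70 mm high. Grey deck with two round pockets: y -135 to -45 mm, top 60 mm above the bench. Scale and marker left of the lid: y 145 to 163 mm, up to 190 mm high
- pocket_front (a point): centre of the mouth of the front pocket, flush with the deck's top, 60 mm above the bench; white ring round it. Pocket 29 mm across, 26 mm deep with a flat floor, so a seated vial stands 29 mm proud. Axes as the warmer's
- pocket_rear (a point): the same for the rear pocket, 70 mm behind the front one
- lid: blue lid, 14 mm thick, 168 mm wide. Origin mid hinge axis at the warmer's back, 78 mm up, at half its thickness. Axes are the warmer's when shut; opens by turning about +y (front end -x rises), 0 shut, stop at 1.3 rad. A spring pulls it shut (0.5 N m at 0, growing 0.5 N m per rad, plus the weight of 0.3 kg): 3.5 to 7 N at the bar; released, it falls shut
- lid_bar (a point): middle of the lid's handle bar: a round steel bar, 10 mm thick, 86 mm clear between its two arms, lying along the warmer's y, 50 mm ahead of the lid's front edge with free space below, 78 mm above the bench when shut; 226 mm from the hinge axis. It moves with the lid and turns with it (axes as the warmer's when shut)
- pointer_tip (a point): outer end of the white pointer that sticks out of the lid's left edge, 122 mm from the hinge axis; moves with the lid
- marker (a joint): angle of the orange marker on the quadrant scale in rad, measured as the lid's: when the lid angle equals it, the pointer is level with the marker. Between 0.45 and 0.80, stiffly clamped; not to be moved
- marker_point (a point): point on the orange marker (34 x 14 x 12 mm) that the pointer tip meets when the lid is at the mark, 122 mm from the hinge axis; moves with the marker
- tape_1: bystander: roll of tan tape lying flat, 96 mm across, 25 mm high, origin under its centre
- petri_1: bystander: covered clear dish, 64 mm across, 16 mm high, origin under its centre
- oring_box: bystander: small dark red box, 50 x 60 x 42 mm, origin under its centre
- blade_box: bystander: small blue box, 45 x 75 x 34 mm, origin under its centre
Things that resemble listed ones, but are neither listed nor needed, are in the scene too. Of the things that look like the vial_a, take the one that is farthest to the robot's right at the start.

How it is judged:
By the outcome, as a careful person would: the job done as asked, in the order asked, and still so for the second after the job is handed in, while the arm keeps its last pose, push and grip.
It also fails if it takes over 72 s, if anything falls off the work surface, if the arm or the gripper's body presses on something with over 40 N, if the wrist force passes 120 N, or if a joint passes its speed limit or range.

## Working session

There is one attempt and no reset: what is moved stays moved. The work goes in short steps, Python scripts to look and compute and a tool call to move; the robot and the scene stay as the last step left them, time stands still between calls to the robot, and variables do not carry over. Pictures are saved under pics/ and viewed, at most 10 in all, crops included, and the job is handed in when it is done.

Besides the shell and the picture viewer there is one more tool, called as name([rows], argument=value, ...), one row to a line, values as JSON. apply_moves: Moves the arm, as the interface text tells. Its arguments: {"type":"object","properties":{"moves":{"type":"array"},"hand":{"type":"number"}},"required":["moves"]}

```bash
mkdir -p pics
cat > h.py <<'E'
import numpy as np, cv2
from station import r, imaging, models
def ray(p,uv):
    K=np.array(p["intrinsics"]);d=np.array(p["orientation"])@np.linalg.inv(K)@np.array([uv[0],uv[1],1.]);return np.array(p["eye"]),d
def onz(p,uv,z):
    e,d=ray(p,uv);return e+d*(z-e[2])/d[2]
def proj(p,X):
    c=np.array(p["orientation"]).T@(np.array(X)-np.array(p["eye"]));q=np.array(p["intrinsics"])@c;return q[:2]/q[2]
def at(d): return np.array(d["at"])*[512,384]
E
cat > a.py <<'E'
from h import *
np.set_printoptions(precision=4,suppress=True)
ims=[]
for n in ("scene","top"):
    p=imaging.capture(n); ims.append(p["frame"]); cv2.imwrite(f"pics/{n}0.png",p["frame"])
    print(n,np.array(p["eye"]))
    for t,z in (("vial_a",0),("warmer",0),("pocket_front",.06),("pocket_rear",.06),("lid_bar",.078),("lid",.078),("pointer_tip",.078),("marker_point",.14),("tape_1",0),("petri_1",0),("oring_box",0),("blade_box",0)):
        for d in models.place_of(p,t): print(t,round(d["confidence"],2),at(d).round(1),onz(p,at(d),z))
cv2.imwrite("pics/both0.png",cv2.resize(np.vstack(ims),None,fx=.78,fy=.78) if 0 else np.hstack(ims)[:, :])
s=r.sense();print(s["time_s"],s["tcp_pos"],s["ee_rot"])
E
python3 a.py
```

```text
scene [-0.2745 -0.6087  0.5485]
vial_a 0.63 [319.  228.9] [ 0.5593 -0.1988  0.    ]
vial_a 0.54 [308.5 242.6] [ 0.4798 -0.21    0.    ]
vial_a 0.44 [159.2 188.3] [0.4741 0.3914 0.    ]
warmer 0.82 [269.5 202.3] [0.6138 0.0114 0.    ]
warmer 0.24 [263.9 171.5] [0.8192 0.1827 0.    ]
pocket_front 0.98 [288.2 198.6] [ 0.5689 -0.0873  0.06  ]
pocket_rear 0.78 [297.4 188.2] [ 0.6482 -0.0711  0.06  ]
lid_bar 0.61 [239.8 198.4] [0.4578 0.0062 0.078 ]
lid_bar 0.24 [399.6 234. ] [ 0.5324 -0.423   0.078 ]
lid 0.62 [265.4 168.9] [0.686  0.0798 0.078 ]
pointer_tip 0.59 [235.3 198.9] [0.4477 0.0146 0.078 ]
pointer_tip 0.51 [299.4 188.9] [ 0.6135 -0.0983  0.078 ]
marker_point 0.66 [207.1 170.9] [0.4464 0.1187 0.14  ]
marker_point 0.62 [225.3 150.5] [0.6168 0.1975 0.14  ]
tape_1 0.77 [284.2 257.6] [ 0.3843 -0.1948  0.    ]
petri_1 0.6 [190.1 215. ] [0.4008 0.1588 0.    ]
oring_box 0.71 [397.3 232.3] [ 0.6716 -0.3842  0.    ]
oring_box 0.32 [222.8 180.9] [0.6557 0.2518 0.    ]
blade_box 0.6 [206.4 169.9] [0.6997 0.378  0.    ]
top [ 0.3627 -0.0033  1.5856]
vial_a 0.66 [238.5 213.7] [0.46   0.0168 0.
[... 403 characters left out ...]
2 0.1876 0.06  ]
lid_bar 0.95 [239.  215.3] [0.45   0.0143 0.078 ]
lid_bar 0.6 [219.4 148.2] [0.6734 0.0757 0.078 ]
lid 0.59 [219.2 148.3] [0.6731 0.0764 0.078 ]
pointer_tip 0.94 [202.2 193.6] [0.5231 0.1336 0.078 ]
pointer_tip 0.46 [332.7 205.3] [ 0.4773 -0.2935  0.078 ]
marker_point 0.42 [194.2 178.6] [0.5645 0.1527 0.14  ]
tape_1 0.72 [305.8 236.3] [ 0.3785 -0.2122  0.    ]
petri_1 0.58 [185.8 229.6] [0.409  0.1972 0.    ]
petri_1 0.47 [267.5 159.2] [ 0.648  -0.0871  0.    ]
oring_box 0.6 [354.3 156.6] [ 0.6525 -0.3909  0.    ]
blade_box 0.55 [131.7 144.6] [0.7067 0.3839 0.    ]
1.3 [ 0.2824 -0.5575  0.2225] [[-0.8921 -0.4518 -0.    ]
 [-0.4518  0.8921  0.    ]
 [ 0.      0.     -1.    ]]
```

```bash
python3 -c "
import cv2
s=cv2.imread('pics/scene0.png');t=cv2.imread('pics/top0.png')
cv2.imwrite('pics/s1.png',cv2.resize(s[130:290,130:430],None,fx=2.66,fy=2.66,interpolation=3))
cv2.imwrite('pics/t1.png',cv2.resize(t[100:280,110:380],None,fx=2.9,fy=2.9,interpolation=3))"
```

```text
(no output)
```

View pics/s1.png

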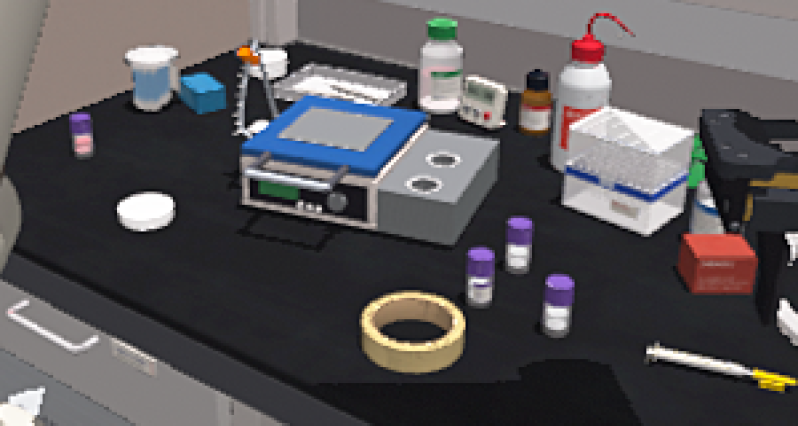

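View pics/t1.png

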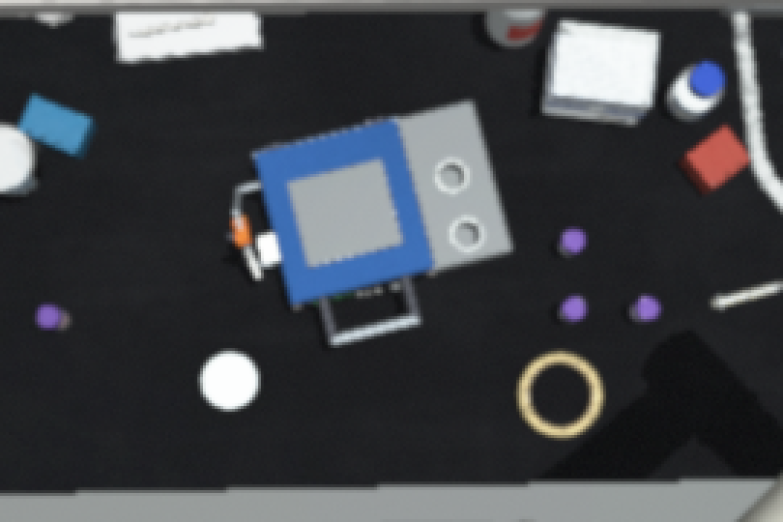

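The scene shows three purple vials on the right; the rightmost sits at top-crop (647,307). A lone vial is on the left at (50,317), the pockets are at (452,175) and (466,233), and the bar and orange marker are visible. Next I refine these.

```bash
cat > b.py <<'E'
from h import *
from scipy.optimize import least_squares
np.set_printoptions(precision=4,suppress=True)
p=imaging.capture("top");f=p["frame"];hsv=cv2.cvtColor(f,cv2.COLOR_BGR2HSV)
def blobs(lo,hi,a=8):
    m=cv2.inRange(hsv,lo,hi);n,l,s,c=cv2.connectedComponentsWithStats(m)
    return m,l,[(s[i,4],c[i],i) for i in range(1,n) if s[i,4]>=a]
for a,c,i in blobs((122,80,80),(150,255,255))[2]: print("cap",a,c,onz(p,c,.050))
m,l,B=blobs((100,120,90),(118,255,255));a,c,i=max(B,key=lambda b:b[0])
cnt=max(cv2.findContours((l==i).astype(np.uint8),0,2)[0],key=cv2.contourArea)
h=cv2.convexHull(cnt);R=cv2.minAreaRect(h);print("lid",R);print([onz(p,q,.085) for q in cv2.boxPoints(R)])
ma=blobs((5,150,150),(18,255,255))[2];print("orange",[(a,c,onz(p,c,.14)) for a,c,i in ma])
# rings: white bright pixels around pockets
for g in ((265.9,160.3),(270.7,180.3)):
    x,y=map(round,g);w=cv2.resize(f[y-9:y+10,x-9:x+10],None,fx=8,fy=8,interpolation=2)
    gr=cv2.cvtColor(w,cv2.COLOR_BGR2GRAY);mk=(gr>185).astype(np.uint8)
    c=max(cv2.findContours(mk,0,2)[0],key=cv2.contourArea);e=cv2.fitEllipse(c)
    uv=(np.array(e[0])+.5)/8-.5+[x-9,y-9];print("ring",e[1],uv,onz(p,uv,.06))
E
python3 b.py
```

```text
cap 63 [307.381  182.5238] [ 0.5575 -0.2166  0.05  ]
cap 66 [307.6212 206.0303] [ 0.4784 -0.2148  0.05  ]
cap 67 [333.1194 205.9552] [ 0.4772 -0.3002  0.05  ]
cap 67 [126.2239 208.7761] [0.4799 0.3873 0.05  ]
lid ((432.0, 131.5), (57.0, 96.0), 90.0)
[array([ 0.8179, -0.4783,  0.085 ]), array([ 0.8136, -0.804 ,  0.085 ]), array([ 0.6189, -0.7893,  0.085 ]), array([ 0.624 , -0.4684,  0.085 ])]
orange [(np.int32(27), array([193.1111, 181.1481]), array([0.5564, 0.1562, 0.14  ]))]
ring (105.09172821044922, 106.33238220214844) [265.4064 160.1738] [ 0.634  -0.0768  0.06  ]
ring (107.1427230834961, 110.60481262207031) [270.5673 180.2768] [ 0.5658 -0.0925  0.06  ]
```

apply_moves([
  [[-0.0362, 0.0177, 0], 0],
  [[-0.0362, 0.0177, 0], 0],
  [[-0.0362, 0.0177, 0], 0],
  [[-0.0362, 0.0177, 0], 0],
  [[-0.0362, 0.0177, 0], 0],
], hand=0.05)

```text
time_s: 1.77
tcp_pos: [0.4046, -0.3953, 0.2228]
ee_rot: [[-0.892, -0.451, 0.0], [-0.451, 0.892, -0.0], [-0.0, -0.0, -1.0]]
wrist_force: [0.6, -0.6, -0.3]
gripper_width: 0.709
gripper_force: 0.0
```

apply_moves([
  [[-0.0362, 0.0177, 0], 0],
  [[-0.0362, 0.0177, 0], 0],
  [[-0.0362, 0.0177, 0], 0],
  [[0, 0, 0.01], -7],
  [[0, 0, 0.01], -7],
])

```text
time_s: 2.18
tcp_pos: [0.4788, -0.2984, 0.2031]
ee_rot: [[-0.75, -0.662, 0.002], [-0.662, 0.75, -0.001], [-0.001, -0.002, -1.0]]
wrist_force: [-0.1, -1.5, -0.5]
gripper_width: 0.574
gripper_force: 0.0
```

apply_moves([
  [[0, 0, 0.01], -7],
  [[0, 0, 0.01], -7],
  [[0, 0, 0.01], -7],
  [[0, 0, 0.01], -7],
  [[0, 0, 0.01], -7],
])

```text
time_s: 2.6
tcp_pos: [0.4769, -0.3004, 0.1522]
ee_rot: [[-0.238, -0.971, 0.0], [-0.971, 0.238, -0.0], [0.0, -0.0, -1.0]]
wrist_force: [-0.7, -0.2, 0.2]
gripper_width: 0.576
gripper_force: 0.0
```

apply_moves([
  [[0, 0, 0], -7],
  [[0, 0, 0], -7],
  [[0, 0, 0], -7],
  [[0, 0, 0], -6.1],
  [[0, 0, 0], 0],
])

```text
time_s: 3.02
tcp_pos: [0.4769, -0.3004, 0.1526]
ee_rot: [[0.226, -0.974, 0.0], [-0.974, -0.226, -0.0], [0.0, -0.0, -1.0]]
wrist_force: [0.1, -1.0, -0.4]
gripper_width: 0.572
gripper_force: 0.0
```

```bash
cat > c.py <<'E'
from h import *
import sys
np.set_printoptions(precision=4,suppress=True)
s=r.sense();T=np.array(s["tcp_pos"]);R=np.array(s["ee_rot"]);print(s["time_s"],T,R[:,0],R[:,1],s["wrist_force"],s["gripper_width"])
p=imaging.capture("wrist");cv2.imwrite(f"pics/w{sys.argv[1]}.png",p["frame"])
print(np.array(p["eye"])-T, np.array(p["orientation"]),p["intrinsics"][0])
hsv=cv2.cvtColor(p["frame"],cv2.COLOR_BGR2HSV)
m=cv2.inRange(hsv,(122,80,60),(150,255,255));n,l,st,c=cv2.connectedComponentsWithStats(m)
for i in range(1,n):
    if st[i,4]>100: print("cap",st[i],c[i],onz(p,c[i],.055))
E
python3 c.py 1
```

```text
3.0167 [ 0.4769 -0.3004  0.1526] [ 0.226  -0.9741  0.0002] [-0.9741 -0.226  -0.0001] [ 0.0803 -0.9604 -0.4297] 0.5718607151060275
[ 0.0152 -0.0714  0.162 ] [[-0.974  -0.2181 -0.0606]
 [-0.2264  0.9395  0.2572]
 [ 0.0008  0.2642 -0.9645]] [280.6848   0.     253.0253]
cap [237 180  28  30 629] [250.4658 194.7345] [ 0.4777 -0.3001  0.055 ]
cap [220 275  23   8 144] [231.2639 277.9167] [ 0.477  -0.2075  0.055 ]
```

View pics/w1.png

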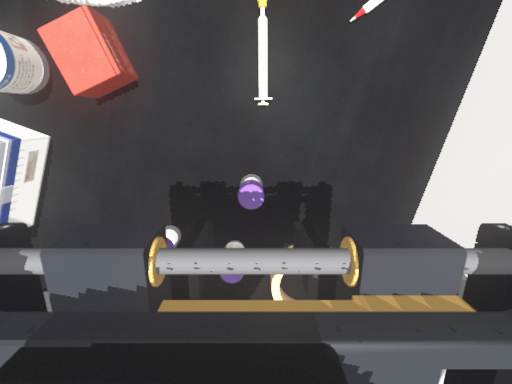

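The wrist view shows the target cap at (251,195), right below the tool, and it measures within 1 mm of the top-camera value. I'll descend and grip.

apply_moves([
  [[0, 0, 0.035], 0],
  [[0, 0, 0.035], 0],
  [[0, 0, 0.035], 0],
  [[0, 0, 0.0175], 0],
  [[0, 0, 0], 0],
])

```text
time_s: 3.48
tcp_pos: [0.4735, -0.2992, 0.0257]
ee_rot: [[0.221, -0.975, -0.009], [-0.975, -0.221, 0.003], [-0.005, 0.008, -1.0]]
wrist_force: [-0.6, 0.5, -0.2]
gripper_width: 0.575
gripper_force: 0.0
```

apply_moves([
  [[0, 0, 0], 0],
  [[0, 0, 0], 0],
  [[0, 0, 0], 0],
  [[0, 0, 0], 0],
  [[0, 0, 0], 0],
], hand=0.0)

```text
time_s: 3.9
tcp_pos: [0.4777, -0.3006, 0.0315]
ee_rot: [[0.224, -0.975, 0.003], [-0.975, -0.224, -0.001], [0.002, -0.003, -1.0]]
wrist_force: [0.5, 0.1, 1.7]
gripper_width: 0.283
gripper_force: 30.1
```

apply_moves([
  [[0, 0, -0.02], 0],
  [[0, 0, -0.035], 0],
  [[0, 0, -0.035], 0],
  [[0, 0, -0.035], 0],
  [[0, 0, 0], 0],
])

```text
time_s: 4.32
tcp_pos: [0.4811, -0.3025, 0.1638]
ee_rot: [[0.226, -0.974, 0.015], [-0.974, -0.226, -0.007], [0.01, -0.013, -1.0]]
wrist_force: [1.2, -0.3, 0.2]
gripper_width: 0.293
gripper_force: 30.0
```

```bash
python3 c.py 2; python3 -c "
from h import *
p=imaging.capture('wrist');T=np.array(r.sense()['tcp_pos']);print(proj(p,T),proj(p,T+[0,0,.019]))"
```

```text
4.3167 [ 0.4811 -0.3025  0.1638] [ 0.2257 -0.9741  0.0104] [-0.9741 -0.2258 -0.0131] [ 1.1578 -0.2808  0.2364] 0.2925130380479208
[ 0.0128 -0.0703  0.1627] [[-0.974  -0.2218 -0.0461]
 [-0.2262  0.9413  0.2504]
 [-0.0121  0.2544 -0.967 ]] [280.6848   0.     253.0253]
cap [232 225  43  23 786] [252.9478 237.5954] [ 0.4701 -0.2553  0.055 ]
cap [229 275  38   6 159] [244.9623 276.7987] [ 0.4681 -0.2085  0.055 ]
[253.14315242 236.90073381] [252.87628878 250.56421035]
```

View pics/w2.png

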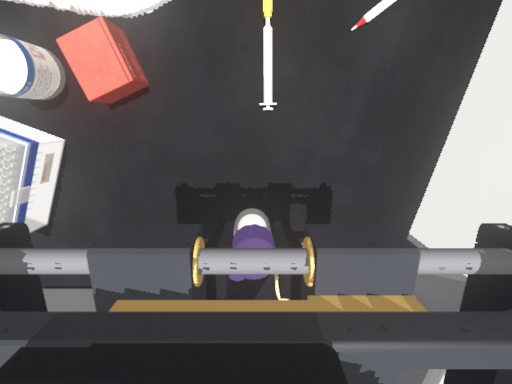

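The vial is held at image (253,238) and upright. I'll carry it to a hover just beyond the pockets so the wrist camera can see both of them.

apply_moves([
  [[-0.015, -0.0094, -0.01], 0],
  [[-0.0302, -0.0188, 0], 0],
  [[-0.0302, -0.0188, 0], 0],
  [[-0.0302, -0.0188, 0], 0],
  [[-0.0302, -0.0188, 0], 0],
])

```text
time_s: 4.83
tcp_pos: [0.528, -0.1476, 0.1638]
ee_rot: [[0.223, -0.975, -0.003], [-0.975, -0.223, 0.0], [-0.001, 0.002, -1.0]]
wrist_force: [0.6, -0.6, -0.5]
gripper_width: 0.288
gripper_force: 30.0
```

apply_moves([
  [[-0.0302, -0.0188, 0], 0],
  [[-0.0302, -0.0188, 0], 0],
  [[-0.0302, -0.0188, 0], 0],
  [[-0.0302, -0.0188, 0], 0],
  [[-0.0156, -0.0092, 0], 0],
])

```text
time_s: 5.25
tcp_pos: [0.5806, 0.006, 0.1635]
ee_rot: [[0.227, -0.974, -0.002], [-0.974, -0.227, -0.0], [-0.0, 0.002, -1.0]]
wrist_force: [0.1, -0.6, -0.3]
gripper_width: 0.287
gripper_force: 30.0
```

apply_moves([
  [[0, 0, 0], 0],
  [[0, 0, 0], 0],
  [[0, 0, 0], 0],
  [[0, 0, 0], 0],
])

```text
time_s: 5.58
tcp_pos: [0.5796, 0.0017, 0.1645]
ee_rot: [[0.223, -0.975, -0.002], [-0.975, -0.223, -0.0], [-0.0, 0.002, -1.0]]
wrist_force: [0.3, -0.3, -0.4]
gripper_width: 0.283
gripper_force: 30.0
```

```bash
cat > d.py <<'E'
from h import *
import sys
np.set_printoptions(precision=4,suppress=True)
s=r.sense();T=np.array(s["tcp_pos"]);R=np.array(s["ee_rot"]);print(s["time_s"],T,R[:,0],R[:,1])
p=imaging.capture("wrist");f=p["frame"];cv2.imwrite(f"pics/w{sys.argv[1]}.png",f)
for t in ("pocket_front","pocket_rear"):
    for d in models.place_of(p,t): print(t,round(d["confidence"],2),at(d).round(1),onz(p,at(d),.06))
gr=cv2.cvtColor(f,cv2.COLOR_BGR2GRAY)
for nm,g in (("F",(.5658,-.0925,.06)),("R",(.634,-.0768,.06))):
    u=proj(p,g);x,y=map(int,u.round());n=34;x0,y0=max(x-n,0),max(y-n,0);w=gr[y0:y+n,x0:x+n];print(nm,u)
    w=cv2.resize(w,None,fx=4,fy=4,interpolation=2)
    for th in (190,205,220):
        for c in cv2.findContours((w>th).astype(np.uint8),cv2.RETR_LIST,2)[0]:
            if len(c)>40 and cv2.contourArea(c)>2000:
                e=cv2.fitEllipse(c);uv=(np.array(e[0])+.5)/4-.5+[x0,y0];print(th,np.array(e[1])/4,uv,onz(p,uv,.06))
E
python3 d.py 3
```

```text
5.5833 [0.5796 0.0017 0.1645] [ 0.2229 -0.9749 -0.    ] [-0.9748 -0.2229  0.0015]
pocket_front 0.81 [289.4  98.5] [ 0.5656 -0.0919  0.06  ]
pocket_rear 0.86 [208.9  98.8] [ 0.6363 -0.0754  0.06  ]
F [289.3794  97.7249]
190 [31.0789 35.016 ] [289.0859  98.3284] [ 0.5659 -0.0919  0.06  ]
205 [31.6193 35.144 ] [289.0955  97.9979] [ 0.566  -0.0922  0.06  ]
220 [31.6931 35.2411] [289.4584  98.3161] [ 0.5656 -0.092   0.06  ]
R [211.6828  97.8087]
190 [31.1174 34.6837] [211.8029  99.1267] [ 0.6337 -0.0757  0.06  ]
205 [31.964  34.3188] [211.6335  99.0213] [ 0.6339 -0.0758  0.06  ]
220 [32.2109 34.8013] [211.2808  98.953 ] [ 0.6342 -0.0758  0.06  ]
```

View pics/w3.png

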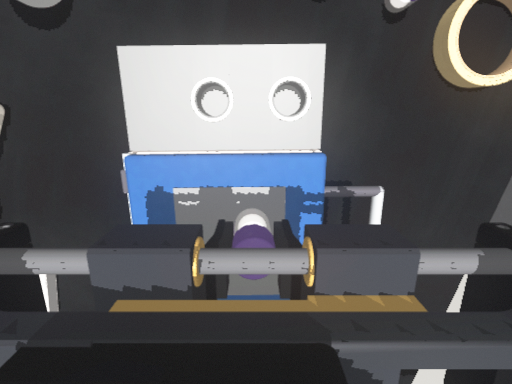

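Both pockets are clear, at (212,99) and (289,98), and the vial hangs straight. I'll go above the rear pocket.

apply_moves([
  [[0.0293, -0.0119, 0], 0],
  [[0.0293, -0.0119, 0], 0],
  [[0.0293, -0.0119, 0], 0],
  [[0, 0, 0.02], 0],
  [[0, 0, 0.02], 0],
])

```text
time_s: 6.15
tcp_pos: [0.6364, -0.0772, 0.1256]
ee_rot: [[0.221, -0.975, 0.004], [-0.975, -0.221, 0.0], [0.001, -0.004, -1.0]]
wrist_force: [0.1, -0.2, -0.7]
gripper_width: 0.289
gripper_force: 30.0
```

apply_moves([
  [[0, 0, 0.01], 0],
  [[0, 0, 0], 0],
  [[0, 0, 0], 0],
  [[0, 0, 0], 0],
  [[0, 0, 0], 0],
])

```text
time_s: 6.57
tcp_pos: [0.6358, -0.0746, 0.1167]
ee_rot: [[0.225, -0.974, 0.003], [-0.974, -0.225, 0.0], [0.001, -0.003, -1.0]]
wrist_force: [-0.0, 0.1, 0.5]
gripper_width: 0.283
gripper_force: 30.0
```

```bash
cat > e.py <<'E'
from h import *
import sys
np.set_printoptions(precision=4,suppress=True)
s=r.sense();T=np.array(s["tcp_pos"]);R=np.array(s["ee_rot"]);print(s["time_s"],T,R[:,0],R[:,1],s["wrist_force"],s["gripper_width"]*.087)
if len(sys.argv)>2: print("go",R.T@(np.array(eval(sys.argv[1]))-T))
E
python3 e.py "[.634,-.076,.0665]" 1
```

```text
6.5667 [ 0.6358 -0.0746  0.1167] [ 0.2249 -0.9744  0.0006] [-0.9744 -0.2249 -0.0029] [-0.0137  0.066   0.5415] 0.024657286445852522
go [0.0009 0.0022 0.0502]
```

apply_moves([
  [[0.001, 0.002, 0], 0],
  [[0, 0, 0.01], 0],
  [[0, 0, 0.01], 0],
  [[0, 0, 0], 0],
  [[0, 0, 0], 0],
])

```text
time_s: 6.98
tcp_pos: [0.6323, -0.0763, 0.0936]
ee_rot: [[0.224, -0.975, -0.003], [-0.975, -0.224, -0.0], [-0.0, 0.003, -1.0]]
wrist_force: [-0.4, 0.3, -0.1]
gripper_width: 0.281
gripper_force: 30.0
```

apply_moves([
  [[0, 0, 0.008], 0],
  [[0, 0, 0.008], 0],
  [[0, 0, 0.006], 0],
  [[0, 0, 0.004], 0],
  [[0, 0, 0], 0],
])

```text
time_s: 7.4
tcp_pos: [0.6332, -0.0765, 0.0679]
ee_rot: [[0.224, -0.975, -0.001], [-0.975, -0.224, -0.0], [0.0, 0.001, -1.0]]
wrist_force: [1.2, -1.3, -1.8]
gripper_width: 0.289
gripper_force: 30.0
```

```bash
python3 e.py "[.634,-.076,.0665]" 1
```

```text
7.4 [ 0.6332 -0.0765  0.0679] [ 0.2243 -0.9745  0.0002] [-0.9745 -0.2243  0.0006] [ 1.2372 -1.2948 -1.8252] 0.025142463187401112
go [-0.0003 -0.0008  0.0014]
```

apply_moves([
  [[0, 0, 0.002], 0],
  [[0, 0, 0], 0],
  [[0, 0, 0], 0],
])

```text
time_s: 7.65
tcp_pos: [0.6334, -0.0763, 0.067]
ee_rot: [[0.224, -0.975, 0.0], [-0.975, -0.224, 0.0], [0.0, -0.0, -1.0]]
wrist_force: [1.8, -1.0, -2.2]
gripper_width: 0.284
gripper_force: 30.0
```

apply_moves([
  [[0, 0, 0], 0],
  [[0, 0, 0], 0],
  [[0, 0, 0], 0],
  [[0, 0, 0], 0],
], hand=0.046)

```text
time_s: 7.98
tcp_pos: [0.6329, -0.0761, 0.0671]
ee_rot: [[0.224, -0.975, -0.0], [-0.975, -0.224, 0.0], [-0.0, 0.0, -1.0]]
wrist_force: [0.4, -0.0, -0.4]
gripper_width: 0.488
gripper_force: 0.0
```

apply_moves([
  [[0, 0, -0.015], 0],
  [[0, 0, -0.03], 0],
  [[0, 0, -0.035], 0],
  [[0, 0, -0.035], 0],
  [[0, 0, 0], 0],
])

```text
time_s: 8.4
tcp_pos: [0.6375, -0.0766, 0.191]
ee_rot: [[0.226, -0.974, 0.016], [-0.974, -0.226, -0.001], [0.005, -0.015, -1.0]]
wrist_force: [1.7, -0.5, 1.8]
gripper_width: 0.527
gripper_force: 0.0
```

```bash
python3 e.py "[.4799,.3873,.18]" 1
```

```text
8.4 [ 0.6375 -0.0766  0.191 ] [ 0.2259 -0.9741  0.0046] [-0.974  -0.2259 -0.0149] [ 1.6666 -0.4855  1.7902] 0.045812488126082594
go [-0.4875  0.0489  0.0081]
```

apply_moves([
  [[0, 0, -0.03], 0],
  [[0, 0, -0.03], 0],
  [[-0.02, 0.0019, -0.03], 0],
  [[-0.0374, 0.0035, 0], 0],
  [[-0.0374, 0.0035, 0], 0],
], hand=0.05)

```text
time_s: 8.82
tcp_pos: [0.6038, 0.0145, 0.2744]
ee_rot: [[0.222, -0.975, 0.005], [-0.975, -0.222, 0.001], [-0.0, -0.005, -1.0]]
wrist_force: [-0.2, 0.9, -0.8]
gripper_width: 0.572
gripper_force: 0.0
```

apply_moves([
  [[-0.0374, 0.0035, 0], 0],
  [[-0.0374, 0.0035, 0], 0],
  [[-0.0374, 0.0035, 0], 0],
  [[-0.0374, 0.0035, 0], 0],
  [[-0.0374, 0.0035, 0], 0],
])

```text
time_s: 9.23
tcp_pos: [0.5431, 0.194, 0.2722]
ee_rot: [[0.224, -0.975, 0.0], [-0.975, -0.224, 0.0], [-0.0, -0.0, -1.0]]
wrist_force: [1.2, 0.2, 0.1]
gripper_width: 0.576
gripper_force: 0.0
```

apply_moves([
  [[-0.0374, 0.0035, 0], 0],
  [[-0.0374, 0.0035, 0], 0],
  [[-0.0374, 0.0035, 0], 0],
  [[-0.0374, 0.0035, 0], 0],
  [[-0.0374, 0.0035, 0], 0],
])

```text
time_s: 9.65
tcp_pos: [0.4841, 0.3723, 0.2721]
ee_rot: [[0.225, -0.974, -0.0], [-0.974, -0.225, 0.0], [-0.0, 0.0, -1.0]]
wrist_force: [1.2, 0.3, -0.3]
gripper_width: 0.578
gripper_force: 0.0
```

apply_moves([
  [[-0.0174, 0.0012, 0.02], 0],
  [[0, 0, 0.04], 0],
  [[0, 0, 0.04], 0],
  [[0, 0, 0], 0],
  [[0, 0, 0], 0],
])

```text
time_s: 10.07
tcp_pos: [0.4795, 0.3865, 0.1705]
ee_rot: [[0.225, -0.974, -0.003], [-0.974, -0.225, -0.005], [0.004, 0.004, -1.0]]
wrist_force: [0.9, -0.2, 1.1]
gripper_width: 0.574
gripper_force: 0.0
```

```bash
python3 c.py 4; python3 e.py "[.4799,.3873,.03]" 1; python3 b.py | grep -e cap
```

```text
10.0667 [0.4795 0.3865 0.1705] [ 0.2248 -0.9744  0.0038] [-0.9744 -0.2248  0.0036] [ 0.8724 -0.2374  1.064 ] 0.5737603428571061
[ 0.0156 -0.0708  0.1623] [[-0.9743 -0.2161 -0.063 ]
 [-0.2251  0.9409  0.253 ]
 [ 0.0046  0.2607 -0.9654]] [280.6848   0.     253.0253]
cap [238 176  26  28 571] [250.7496 189.7426] [0.4799 0.3859 0.055 ]
10.1167 [0.4811 0.3877 0.1734] [ 0.2249 -0.9744  0.0005] [-0.9744 -0.2249 -0.0016] [ 0.3869  1.012  -0.1108] 0.05027247538346301
go [0.0001 0.0015 0.1434]
cap 35 [265.4    159.6571] [ 0.6375 -0.0773  0.05  ]
cap 65 [307.4    182.5231] [ 0.5575 -0.2166  0.05  ]
cap 66 [307.6212 206.0303] [ 0.4784 -0.2148  0.05  ]
cap 52 [126.9038 208.3654] [0.4813 0.3851 0.05  ]
```

Vial_a is seated: its cap shows at the rear pocket and the other vials haven't moved. I'll pick vial_b.

apply_moves([
  [[0.001, 0, 0.035], 0],
  [[0, 0, 0.035], 0],
  [[0, 0, 0.035], 0],
  [[0, 0, 0.025], 0],
  [[0, 0, 0.012], 0],
])

```text
time_s: 10.58
tcp_pos: [0.4809, 0.3863, 0.0295]
ee_rot: [[0.223, -0.975, -0.0], [-0.975, -0.223, 0.0], [-0.0, 0.0, -1.0]]
wrist_force: [0.2, -0.1, 0.6]
gripper_width: 0.572
gripper_force: 0.0
```

apply_moves([
  [[0, 0, 0], 0],
  [[0, 0, 0], 0],
  [[0, 0, 0], 0],
])

```text
time_s: 10.83
tcp_pos: [0.4821, 0.3882, 0.0331]
ee_rot: [[0.225, -0.974, 0.004], [-0.974, -0.225, 0.004], [-0.003, -0.005, -1.0]]
wrist_force: [-0.2, -0.2, 0.3]
gripper_width: 0.574
gripper_force: 0.0
```

apply_moves([
  [[0, 0, 0], 0],
  [[0, 0, 0], 0],
  [[0, 0, 0], 0],
  [[0, 0, 0], 0],
  [[0, 0, 0], 0],
], hand=0.0)

```text
time_s: 11.25
tcp_pos: [0.4805, 0.3866, 0.0305]
ee_rot: [[0.224, -0.975, 0.0], [-0.975, -0.224, 0.001], [-0.0, -0.001, -1.0]]
wrist_force: [-0.6, 0.1, 0.5]
gripper_width: 0.284
gripper_force: 30.2
```

```bash
python3 e.py "[.56,.0,.28]" 1
```

```text
11.25 [0.4805 0.3866 0.0305] [ 0.2244 -0.9745 -0.0004] [-0.9745 -0.2244 -0.0006] [-0.6255  0.1054  0.528 ] 0.02474015450761473
go [ 0.3945  0.0092 -0.2497]
```

apply_moves([
  [[0, 0, -0.02], 0],
  [[0, 0, -0.04], 0],
  [[0, 0, -0.04], 0],
  [[0, 0, -0.04], 0],
  [[0, 0, -0.04], 0],
])

```text
time_s: 11.67
tcp_pos: [0.4801, 0.386, 0.2118]
ee_rot: [[0.224, -0.975, -0.0], [-0.975, -0.224, -0.0], [0.0, 0.0, -1.0]]
wrist_force: [1.1, 1.6, -1.5]
gripper_width: 0.283
gripper_force: 30.0
```

apply_moves([
  [[0, 0, -0.04], 0],
  [[0, 0, -0.02], 0],
  [[0.02, 0.001, 0], 0],
  [[0.0374, 0.0019, 0], 0],
  [[0.0374, 0.0019, 0], 0],
])

```text
time_s: 12.08
tcp_pos: [0.4963, 0.2921, 0.2692]
ee_rot: [[0.226, -0.974, -0.001], [-0.974, -0.226, -0.0], [0.0, 0.001, -1.0]]
wrist_force: [0.8, -0.3, -0.5]
gripper_width: 0.284
gripper_force: 30.0
```

apply_moves([
  [[0.0374, 0.0019, 0], 0],
  [[0.0374, 0.0019, 0], 0],
  [[0.0374, 0.0019, 0], 0],
  [[0.0374, 0.0019, 0], 0],
  [[0.0374, 0.0019, 0], 0],
])

```text
time_s: 12.5
tcp_pos: [0.5289, 0.1063, 0.2692]
ee_rot: [[0.224, -0.974, -0.002], [-0.974, -0.224, -0.0], [0.0, 0.002, -1.0]]
wrist_force: [0.3, 0.8, 0.1]
gripper_width: 0.285
gripper_force: 30.0
```

apply_moves([
  [[0.0374, 0.0019, 0], 0],
  [[0.0374, 0.0019, 0], 0],
  [[0.0374, 0.0019, 0], 0],
  [[0.0374, 0.0019, 0], 0],
  [[0.0374, 0.0019, 0], 0],
])

```text
time_s: 12.92
tcp_pos: [0.5615, -0.0779, 0.2692]
ee_rot: [[0.224, -0.975, -0.002], [-0.975, -0.224, 0.0], [-0.001, 0.002, -1.0]]
wrist_force: [1.0, 1.2, -0.2]
gripper_width: 0.284
gripper_force: 30.0
```

apply_moves([
  [[0.0168, 0.0, 0.02], 0],
  [[0, 0, 0.04], 0],
  [[0, 0, 0.04], 0],
  [[0, 0, 0.03], 0],
  [[0, 0, 0.01], 0],
])

```text
time_s: 13.33
tcp_pos: [0.5614, -0.0927, 0.1239]
ee_rot: [[0.222, -0.975, -0.012], [-0.975, -0.222, 0.0], [-0.003, 0.012, -1.0]]
wrist_force: [-0.7, 1.2, -0.3]
gripper_width: 0.285
gripper_force: 30.0
```

apply_moves([
  [[0, 0, 0], 0],
  [[0, 0, 0], 0],
  [[0, 0, 0], 0],
])

```text
time_s: 13.58
tcp_pos: [0.5678, -0.0921, 0.1323]
ee_rot: [[0.225, -0.974, 0.004], [-0.974, -0.225, -0.0], [0.001, -0.004, -1.0]]
wrist_force: [0.4, 0.8, 0.1]
gripper_width: 0.285
gripper_force: 30.0
```

```bash
python3 e.py "[.5658,-.0921,.0655]" 1
```

```text
13.5833 [ 0.5678 -0.0921  0.1323] [ 0.2251 -0.9743  0.0012] [-0.9743 -0.2251 -0.0041] [0.3895 0.7772 0.0633] 0.02479420909729851
go [-0.0005  0.0022  0.0668]
```

apply_moves([
  [[0, 0, 0.01], 0],
  [[0, 0, 0.01], 0],
  [[0, 0, 0], 0],
  [[0, 0, 0], 0],
  [[0, 0, 0], 0],
])

```text
time_s: 14.0
tcp_pos: [0.5663, -0.0921, 0.1102]
ee_rot: [[0.225, -0.974, 0.0], [-0.974, -0.225, -0.0], [0.0, -0.0, -1.0]]
wrist_force: [0.2, -0.5, -0.5]
gripper_width: 0.284
gripper_force: 30.0
```

apply_moves([
  [[0, 0, 0], 0],
  [[0, 0, 0], 0],
  [[0, 0, 0], 0],
])

```text
time_s: 14.25
tcp_pos: [0.5663, -0.0921, 0.1103]
ee_rot: [[0.224, -0.975, 0.001], [-0.975, -0.224, -0.0], [0.0, -0.001, -1.0]]
wrist_force: [0.2, 0.1, -0.7]
gripper_width: 0.286
gripper_force: 30.0
```

```bash
python3 e.py "[.5658,-.0921,.0655]" 1
```

```text
14.25 [ 0.5663 -0.0921  0.1103] [ 0.2244 -0.9745  0.0001] [-0.9745 -0.2244 -0.0005] [ 0.235   0.1102 -0.7403] 0.024856410095009045
go [-0.0001  0.0005  0.0448]
```

apply_moves([
  [[0, 0.0005, 0.008], 0],
  [[0, 0, 0.01], 0],
  [[0, 0, 0.01], 0],
  [[0, 0, 0.008], 0],
  [[0, 0, 0.005], 0],
])

```text
time_s: 14.67
tcp_pos: [0.565, -0.0923, 0.0672]
ee_rot: [[0.224, -0.975, -0.002], [-0.975, -0.224, -0.0], [-0.0, 0.002, -1.0]]
wrist_force: [-0.2, 0.2, -0.3]
gripper_width: 0.286
gripper_force: 30.0
```

apply_moves([
  [[0, 0, 0.003], 0],
  [[0, 0, 0], 0],
  [[0, 0, 0], 0],
])

```text
time_s: 14.92
tcp_pos: [0.5656, -0.0923, 0.0659]
ee_rot: [[0.224, -0.975, -0.0], [-0.975, -0.224, -0.0], [-0.0, 0.0, -1.0]]
wrist_force: [-0.2, -0.2, -0.2]
gripper_width: 0.284
gripper_force: 30.0
```

```bash
python3 e.py "[.5658,-.0921,.0655]" 1
```

```text
14.9167 [ 0.5656 -0.0923  0.0659] [ 0.2243 -0.9745 -0.    ] [-0.9745 -0.2243  0.0005] [-0.1692 -0.1648 -0.2142] 0.024694834864006754
go [-0.0001 -0.0002  0.0004]
```

apply_moves([
  [[0, 0, 0.001], 0],
  [[0, 0, 0], 0],
])

```text
time_s: 15.08
tcp_pos: [0.5657, -0.0922, 0.0652]
ee_rot: [[0.224, -0.975, 0.0], [-0.975, -0.224, 0.0], [-0.0, -0.0, -1.0]]
wrist_force: [0.5, -0.4, -0.1]
gripper_width: 0.284
gripper_force: 30.0
```

apply_moves([
  [[0, 0, 0], 0],
  [[0, 0, 0], 0],
  [[0, 0, 0], 0],
  [[0, 0, 0], 0],
], hand=0.046)

```text
time_s: 15.42
tcp_pos: [0.5658, -0.0922, 0.0652]
ee_rot: [[0.224, -0.975, 0.0], [-0.975, -0.224, 0.0], [0.0, -0.0, -1.0]]
wrist_force: [-0.0, -0.9, 0.6]
gripper_width: 0.484
gripper_force: 0.0
```

apply_moves([
  [[0, 0, -0.015], 0],
  [[0, 0, -0.03], 0],
  [[0, 0, -0.035], 0],
  [[0, 0, -0.035], 0],
  [[0, 0, -0.02], 0],
])

```text
time_s: 15.83
tcp_pos: [0.5673, -0.0925, 0.2046]
ee_rot: [[0.225, -0.974, 0.006], [-0.974, -0.225, -0.001], [0.002, -0.006, -1.0]]
wrist_force: [1.5, 0.7, 0.8]
gripper_width: 0.527
gripper_force: 0.0
```

apply_moves([
  [[-0.035, 0.015, 0], 0],
  [[-0.035, 0.015, 0], 0],
  [[-0.035, 0.015, 0], 0],
  [[-0.035, 0.015, 0], 0],
  [[0, 0, 0], 0],
])

```text
time_s: 16.25
tcp_pos: [0.4725, 0.0339, 0.2005]
ee_rot: [[0.229, -0.973, -0.0], [-0.973, -0.229, 0.001], [-0.002, 0.0, -1.0]]
wrist_force: [0.1, -1.0, -0.4]
gripper_width: 0.527
gripper_force: 0.0
```

apply_moves([
  [[0, 0, 0], 0],
  [[0, 0, 0], 0],
  [[0, 0, 0], 0],
])

```text
time_s: 16.5
tcp_pos: [0.4763, 0.0303, 0.2001]
ee_rot: [[0.223, -0.975, 0.0], [-0.975, -0.223, -0.0], [0.0, -0.0, -1.0]]
wrist_force: [0.2, 0.1, 0.5]
gripper_width: 0.53
gripper_force: 0.0
```

```bash
python3 c.py 5
cat > f.py <<'E'
from h import *
np.set_printoptions(precision=4,suppress=True)
for n in ("wrist","top","scene"):
    p=imaging.capture(n);cv2.imwrite(f"pics/{n}5.png",p["frame"])
    for t,z in (("lid_bar",.078),("pointer_tip",.078),("marker_point",.14),("lid",.078)):
        for d in models.place_of(p,t): print(n,t,round(d["confidence"],2),at(d).round(1),onz(p,at(d),z))
E
python3 f.py
```

```text
16.5 [0.4763 0.0303 0.2001] [ 0.2234 -0.9747  0.0001] [-0.9747 -0.2234 -0.0003] [0.1904 0.149  0.5117] 0.5303284726232118
[ 0.015  -0.0715  0.162 ] [[-0.9747 -0.2155 -0.0598]
 [-0.2237  0.9401  0.2574]
 [ 0.0007  0.2643 -0.9644]] [280.6848   0.     253.0253]
cap [ 92  25  31  31 616] [105.2549  39.1396] [ 0.6495 -0.0798  0.055 ]
cap [171  24  29  31 585] [184.9897  38.4513] [ 0.5729 -0.098   0.055 ]
wrist lid_bar 0.78 [271.3 177.6] [0.4589 0.0143 0.078 ]
wrist lid 0.94 [ 55.3 183.5] [0.6761 0.0704 0.078 ]
top lid_bar 0.93 [234.9 214.3] [0.4535 0.0275 0.078 ]
top pointer_tip 0.94 [201.1 191.2] [0.5312 0.137  0.078 ]
top marker_point 0.39 [193.8 177.1] [0.5693 0.154  0.14  ]
top marker_point 0.31 [239.7 172.1] [0.5828 0.0092 0.14  ]
top lid 0.59 [219.3 146.3] [0.6798 0.076  0.078 ]
scene lid_bar 0.59 [238.4 194.6] [0.4748 0.0255 0.078 ]
scene pointer_tip 0.8 [222.5 180.2] [0.527  0.1339 0.078 ]
scene marker_point 0.47 [226.7 152.3] [0.6056 0.1813 0.14  ]
scene lid 0.75 [265.1 169. ] [0.6845 0.08   0.078 ]
```

View pics/w5.png

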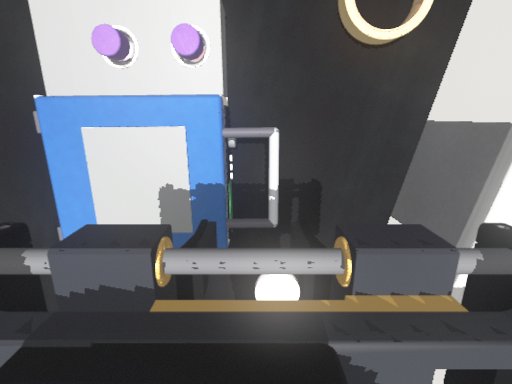

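Both purple caps are seated, at (105,39) and (185,38). The bar shows at column ~274, rows 130–225. Now I'll measure the marker.

```bash
cat > g.py <<'E'
from h import *
import sys
from scipy.optimize import least_squares
np.set_printoptions(precision=4,suppress=True)
yaw=np.arctan2(.0161,.0682);c,s=np.cos(yaw),np.sin(yaw);W=np.array([[c,-s,0],[s,c,0],[0,0,1]])
pm=np.array([.5999,-.0841,0]);bar=np.array([.456,.0145,.078])
H=pm+W@[-.0208+0,-.09,0]*0  # placeholder
O=pm-W@np.array([-.0208,-.09,0]);hinge=O+W@np.array([.088,.04,.078])
print("yaw",yaw,"O",O,"hinge",hinge)
def orange(p):
    hsv=cv2.cvtColor(p["frame"],cv2.COLOR_BGR2HSV);m=cv2.inRange(hsv,(6,150,120),(16,255,255))
    n,l,st,ce=cv2.connectedComponentsWithStats(m);return [(st[i],ce[i]) for i in range(1,n) if st[i,4]>6]
obs=[]
for n in ("top","scene"):
    p=imaging.capture(n);f=p["frame"];cv2.imwrite(f"pics/{n}_{sys.argv[1]}.png",f)
    print(n,orange(p))
    q=[b for b in orange(p) if np.linalg.norm(b[1]-proj(p,hinge+W@[-.095,.114,.07]))<25]
    if q: obs.append((p,q[0][1]))
    x,y=map(int,proj(p,hinge+W@[-.1,.114,.05]));k=cv2.resize(f[y-32:y+32,x-32:x+32],None,fx=8,fy=8,interpolation=3);cv2.imwrite(f"pics/z{n}_{sys.argv[1]}.png",k);print("crop",x-32,y-32)
    for t in ("marker_point","pointer_tip"):
        for d in models.place_of(p,t): print(t,round(d["confidence"],2),at(d))
if len(obs)==2:
    X=least_squares(lambda X:np.concatenate([proj(p,X)-u for p,u in obs]),hinge+W@[-.1,.114,.05]);w=W.T@(X.x-hinge)
    print("marker",X.x,X.cost,"rel hinge",w,"th",np.arctan2(w[2],-w[0]),np.hypot(w[0],w[2]))
a,b=[cv2.imread(f"pics/z{n}_{sys.argv[1]}.png") for n in ("top","scene")]
cv2.imwrite(f"pics/zz_{sys.argv[1]}.png",cv2.resize(np.hstack([a,b]),(800,400)))
E
python3 g.py 6
python3 -c "
from h import *
p=imaging.capture('wrist')
for u in ((274,132),(274,177.5),(274,222)): print(onz(p,u,.078))
g=cv2.cvtColor(p['frame'],6);print(g[150,262:286],g[178,262:286],g[210,262:286])"
```

```text
yaw 0.23182608134669772 O [0.5995 0.0083 0.    ] hinge [0.6759 0.0674 0.078 ]
top [(array([190, 175,   7,  10,  33], dtype=int32), array([193.3333, 180.6061]))]
crop 161 150
marker_point 0.57 [193.792  178.7136]
pointer_tip 0.63 [201.4208 192.6144]
scene [(array([366,  63,   6,   4,  14], dtype=int32), array([368.2143,  64.8571])), (array([220, 147,   8,   7,  23], dtype=int32), array([223.6087, 150.6087])), (array([327, 164,   9,   4,  19], dtype=int32), array([331.1053, 165.6316]))]
crop 190 129
marker_point 0.42 [224.512  149.1072]
pointer_tip 0.62 [224.2048 181.0944]
marker [0.5557 0.1516 0.1656] 0.24506883997680678 rel hinge [-0.0977  0.1095  0.0876] th 0.7313877530729305 0.1312079202420178
[ 0.46689329 -0.03035614  0.078     ]
[0.45566241 0.01431254 0.078     ]
[0.44368435 0.06195301 0.078     ]
[ 68  67  61  55  53  53 150 226 245 252 254 255 254 253 251 241 183  65
  64  65  64  64  64  64] [ 67  68  60  53  53  51 155 230 248 252 254 254 254 253 248 214  99  59
  55  59  62  66  64  59] [ 46  46  47  48  47  56 113 151 159 162 166 167 165 160 154 117  44  45
  48  46  47  47  47  47]
```

View pics/zz_6.png

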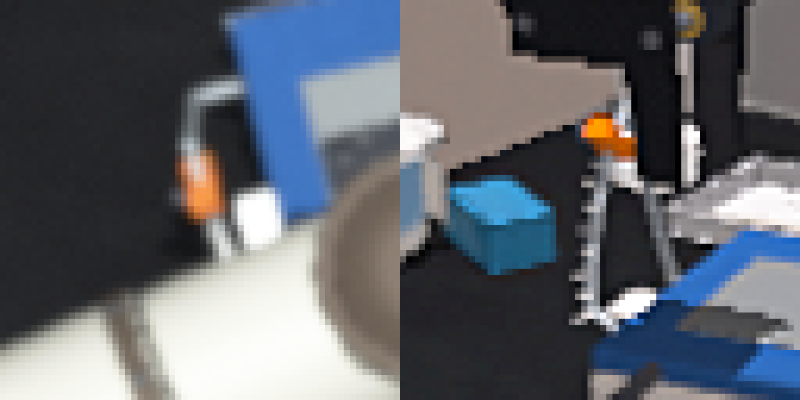

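The zoom shows the orange marker atop the scale at about (193,181) in the top view. In the scene view the gripper partly hides it, so I'll use the first scene frame, where it is clear.

```bash
sed -i '/^H=pm/d' g.py
cat > k.py <<'E'
import sys;sys.argv=["","x"]
exec(open("g.py").read().split("obs=[]")[0])
P={n:imaging.capture(n) for n in ("top","scene")}
for n in P: P[n]["frame"]=cv2.imread(f"pics/{n}0.png")
O_={}
for n,p in P.items():
    f=p["frame"].astype(float);b,g,rr=f[...,0],f[...,1],f[...,2]
    u0=proj(p,hinge+W@[-.095,.112,.08]);yy,xx=np.mgrid[:384,:512]
    w=np.clip((rr-np.maximum(b*1.0,60)-20)/120,0,1)*(rr>g*1.25)*(np.hypot(xx-u0[0],yy-u0[1])<16)
    O_[n]=np.array([(w*xx).sum(),(w*yy).sum()])/w.sum();print(n,u0,O_[n],w.sum())
    cov=np.cov(np.vstack([xx.ravel(),yy.ravel()]),aweights=w.ravel());print(cov)
X=least_squares(lambda X:np.concatenate([proj(P[n],X)-O_[n] for n in P]),hinge).x;w=W.T@(X-hinge)
print("c",X,w,"th",np.arctan2(w[2],-w[0]),np.hypot(w[0],w[2]))
for n in P: print(n,[proj(P[n],hinge+W@np.array([-.122*np.cos(t),y,.122*np.sin(t)])).round(1) for t in (.6,.7,.8) for y in (.1,.12)])
x,y=map(int,O_["scene"]);k=P["scene"]["frame"][y-15:y+45,x-25:x+35]
cv2.imwrite("pics/zs.png",cv2.resize(k,(600,600),interpolation=3));print("crop",x-25,y-15)
E
python3 k.py
```

```text
yaw 0.23182608134669772 O [0.5995 0.0083 0.    ] hinge [0.6759 0.0674 0.078 ]
top [192.9734 179.9718] [193.0134 180.1023] 39.68333333333334
[[2.8488 0.2501]
 [0.2501 6.5   ]]
scene [222.9212 152.5678] [222.8027 150.2832] 32.225
[[4.9169 2.2989]
 [2.2989 3.1609]]
c [0.5563 0.1535 0.1663] [-0.0967  0.1112  0.0883] th 0.7400362178596758 0.1309184557887738
top [array([197.5, 181.3]), array([191.3, 182.8]), array([196.7, 178.6]), array([190.4, 180.1]), array([195.7, 175.6]), array([189.4, 177.2])]
scene [array([225.6, 156.9]), array([220. , 156.1]), array([226.5, 153.3]), array([221. , 152.5]), array([227.6, 149.8]), array([222.1, 149.1])]
crop 197 135
```

View pics/zs.png

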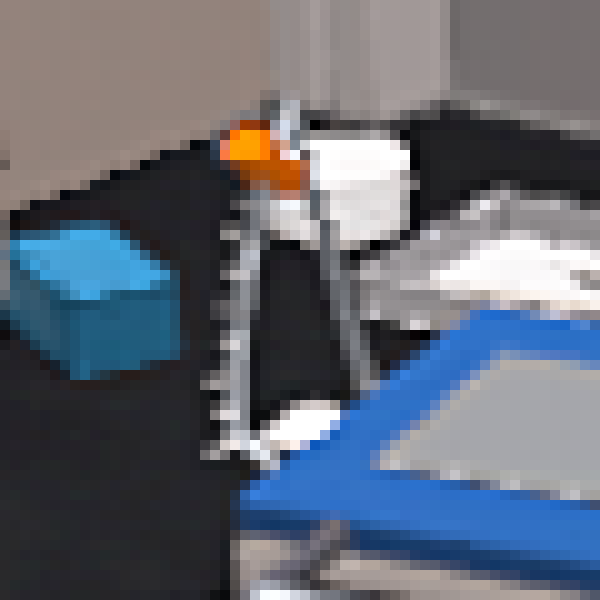

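The marker is clear at (223,150), which puts it at roughly 0.72–0.74 rad. I'll turn the gripper half round, so the wrist camera faces the scale side, and move above the bar.

apply_moves([
  [[0.011, 0.0237, 0], 0],
  [[0, 0, 0], 7.1],
  [[0, 0, 0], 7.1],
  [[0, 0, 0], 7.1],
  [[0, 0, 0], 7.1],
])

```text
time_s: 18.17
tcp_pos: [0.4551, 0.0146, 0.2002]
ee_rot: [[-0.272, -0.962, 0.0], [-0.962, 0.272, 0.0], [-0.0, -0.0, -1.0]]
wrist_force: [-0.8, 0.4, -0.4]
gripper_width: 0.531
gripper_force: 0.0
```

apply_moves([
  [[0, 0, 0], 7.1],
  [[0, 0, 0], 7.1],
  [[0, 0, 0], 7.1],
  [[0, 0, 0], 7.1],
  [[0, 0, 0], 7.1],
])

```text
time_s: 18.58
tcp_pos: [0.4552, 0.0147, 0.2001]
ee_rot: [[-0.78, -0.625, 0.0], [-0.625, 0.78, 0.0], [-0.0, -0.0, -1.0]]
wrist_force: [-0.7, -0.2, 0.0]
gripper_width: 0.527
gripper_force: 0.0
```

apply_moves([
  [[0, 0, 0], 7.1],
  [[0, 0, 0], 7.1],
  [[0, 0, 0], 7.1],
  [[0, 0, 0], 7.1],
  [[0, 0, 0], 7.1],
])

```text
time_s: 19.0
tcp_pos: [0.4552, 0.0147, 0.2001]
ee_rot: [[-0.998, -0.056, 0.0], [-0.056, 0.998, 0.0], [-0.0, 0.0, -1.0]]
wrist_force: [-1.2, -0.1, 0.6]
gripper_width: 0.532
gripper_force: 0.0
```

apply_moves([
  [[0, 0, 0], 7.1],
  [[0, 0, 0], 7.1],
  [[0, 0, 0], 7.1],
  [[0, 0, 0], 7.1],
  [[0, 0, 0], 7.1],
])

```text
time_s: 19.42
tcp_pos: [0.4552, 0.0147, 0.2001]
ee_rot: [[-0.845, 0.534, 0.0], [0.534, 0.845, 0.0], [-0.0, 0.0, -1.0]]
wrist_force: [-0.5, 0.4, -0.1]
gripper_width: 0.529
gripper_force: 0.0
```

apply_moves([
  [[0, 0, 0], 7.1],
  [[0, 0, 0], 7.1],
  [[0, 0, 0], 7.1],
  [[0, 0, 0], 7.1],
  [[0, 0, 0], 7.1],
])

```text
time_s: 19.83
tcp_pos: [0.4575, 0.0082, 0.1999]
ee_rot: [[-0.392, 0.92, -0.004], [0.92, 0.392, 0.011], [0.012, 0.001, -1.0]]
wrist_force: [0.5, 1.4, -0.5]
gripper_width: 0.531
gripper_force: 0.0
```

apply_moves([
  [[0, 0, 0], 7.1],
  [[0, 0, 0], 2.2],
  [[0, 0, 0], 0],
  [[0, 0, 0], 0],
  [[0, 0, 0], 0],
])

```text
time_s: 20.25
tcp_pos: [0.4655, -0.0206, 0.1977]
ee_rot: [[-0.275, 0.961, -0.016], [0.96, 0.275, 0.055], [0.057, -0.0, -0.998]]
wrist_force: [-0.3, 0.0, -0.4]
gripper_width: 0.53
gripper_force: 0.0
```

```bash
python3 c.py 7; python3 e.py "[.4563,.0143,.059]" 1;python3 -c "
from h import *
print(r.sense()['joints'])
p=imaging.capture('wrist')
for t in ('lid_bar','marker_point','pointer_tip'):
  for d in models.place_of(p,t): print(t,d['confidence'],at(d),onz(p,at(d),.078))"
```

```text
20.25 [ 0.4655 -0.0206  0.1977] [-0.2749  0.9598  0.0567] [ 0.9614  0.2753 -0.    ] [-0.3207  0.0303 -0.3532] 0.530290581691466
[-0.0185  0.0599  0.1658] [[ 0.9613  0.2696  0.0572]
 [ 0.2756 -0.9395 -0.2033]
 [-0.0011  0.2112 -0.9774]] [280.6848   0.     253.0253]
20.3 [ 0.4655 -0.0204  0.1977] [-0.2753  0.9597  0.0567] [0.9612 0.2757 0.0001] [-1.0277 -0.8488 -0.3577] 0.04629424016354253
go [0.028  0.0007 0.1405]
[  15.23894589    8.29491905  -21.07076071   -3.72857987  -60.72461883
 -177.40784768]
lid_bar 0.84 [262.5024 158.8992] [0.46324282 0.01654636 0.078     ]
marker_point 0.8 [468.3776  18.5088] [0.60838828 0.19182323 0.078     ]
pointer_tip 0.65 [373.1968  52.416 ] [0.53493419 0.14087348 0.078     ]
```

View pics/w7.png

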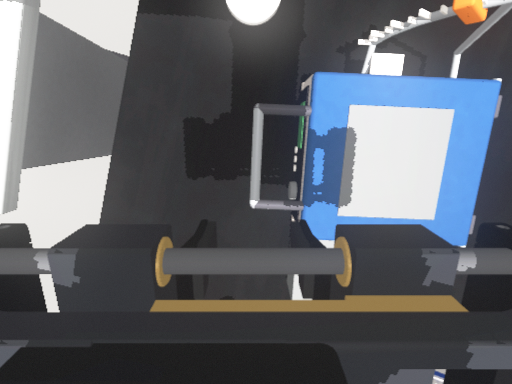

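The view shows the bar at (262,159) and the marker at (468,10), but joint 6 hit its limit and tilted the tool by about 3°. I'll back off in yaw and check.

apply_moves([
  [[0, 0, 0], -7],
  [[0, 0, 0], 0],
  [[0, 0, 0], 0],
  [[0, 0, 0], 0],
])

```text
time_s: 20.83
tcp_pos: [0.4658, -0.0206, 0.1978]
ee_rot: [[-0.388, 0.922, -0.015], [0.92, 0.388, 0.055], [0.056, 0.007, -0.998]]
wrist_force: [0.5, -0.4, 0.5]
gripper_width: 0.529
gripper_force: 0.0
```

```bash
python3 e.py "[.4563,.0143,.2]" 1;python3 -c "
from h import *
print(r.sense()['joints'])"
```

```text
20.8333 [ 0.4658 -0.0206  0.1978] [-0.3876  0.9201  0.0565] [0.9217 0.3878 0.0072] [ 0.5282 -0.3883  0.5225] 0.04598714239683429
go [ 0.0359  0.0048 -0.0001]
[  15.19854264    8.31127779  -21.03523961   -3.74018846  -60.72839193
 -170.53594822]
```

The limit comes from the arm's lateral offset, so the flipped grasp isn't feasible. The leftover tilt lies in the pad plane and does no harm. While I'm here I'll use this view to measure the marker up close, then turn back.

apply_moves([
  [[0, 0.03, -0.005], 0],
  [[0, 0.03, -0.005], 0],
  [[0, 0.02, 0], 0],
  [[0, 0, 0], 0],
  [[0, 0, 0], 0],
])

```text
time_s: 21.25
tcp_pos: [0.5399, 0.0102, 0.2076]
ee_rot: [[-0.388, 0.921, -0.017], [0.92, 0.389, 0.055], [0.057, 0.006, -0.998]]
wrist_force: [0.1, 0.9, 0.2]
gripper_width: 0.527
gripper_force: 0.0
```

apply_moves([
  [[0, 0, 0], 0],
  [[0, 0, 0], 0],
  [[0, 0, 0], 0],
])

```text
time_s: 21.5
tcp_pos: [0.5389, 0.0095, 0.2085]
ee_rot: [[-0.389, 0.921, -0.015], [0.92, 0.389, 0.055], [0.057, 0.007, -0.998]]
wrist_force: [-0.0, 0.0, -0.4]
gripper_width: 0.528
gripper_force: 0.0
```

```bash
cat > m.py <<'E'
import sys;tag=sys.argv[1]
exec(open("g.py").read().split("obs=[]")[0])
import pickle
p=imaging.capture("wrist");cv2.imwrite(f"pics/m{tag}.png",p["frame"])
hsv=cv2.cvtColor(p["frame"],cv2.COLOR_BGR2HSV);m=cv2.inRange(hsv,(5,150,100),(20,255,255))
n,l,st,ce=cv2.connectedComponentsWithStats(m)
for i in range(1,n):
    if st[i,4]>30: print(st[i],ce[i], cv2.boxPoints(cv2.minAreaRect(np.argwhere(l==i)[:,::-1].astype(np.float32))))
for t in ("marker_point","pointer_tip","lid_bar"):
    for d in models.place_of(p,t): print(t,round(d["confidence"],2),at(d),onz(p,at(d),.078))
for t in (.65,.7,.75): print(t,proj(p,hinge+W@np.array([-.122*np.cos(t),.114,.122*np.sin(t)])))
print(r.sense()["tcp_pos"])
pickle.dump({k:p[k] for k in ("intrinsics","eye","orientation")},open(f"m{tag}.pkl","wb"))
E
python3 m.py 1
```

```text
yaw 0.23182608134669772 O [0.5995 0.0083 0.    ] hinge [0.6759 0.0674 0.078 ]
[344  19  38  38 480] [358.1083  41.1042] [[335.8254  30.641 ]
 [356.1459  14.2283]
 [384.7036  49.5855]
 [364.3831  65.9982]]
[364  20  17  14  33] [373.3636  28.1515] [[364.   20. ]
 [365.5  18.5]
 [380.   33. ]
 [378.5  34.5]]
marker_point 0.96 [359.424   53.6064] [0.5803 0.1767 0.078 ]
pointer_tip 0.97 [300.5952  70.3872] [0.5337 0.1403 0.078 ]
lid_bar 0.92 [185.9072 159.3984] [0.4596 0.0138 0.078 ]
lid_bar 0.22 [240.7936 260.1984] [ 0.5563 -0.0697  0.078 ]
0.65 [353.9316  39.5413]
0.7 [361.5339  38.3724]
0.75 [369.6956  37.3049]
[0.5394 0.0097 0.2086]
```

View pics/m1.png

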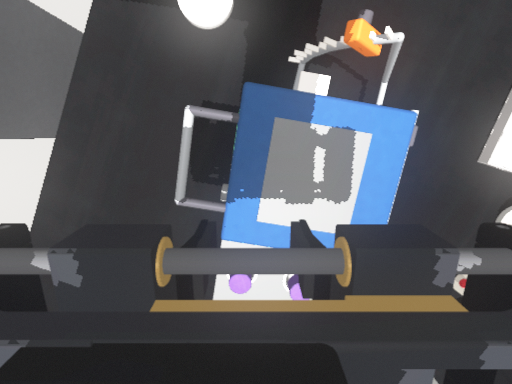

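The view shows the marker at (360,38) with its marker_point at (359,54), the pointer tip at (301,70) and the bar at (186,159). I've used all 10 pictures, so I'll work from numbers now and take a second baseline.

apply_moves([
  [[0.01, 0.03, -0.005], 0],
  [[0, 0.03, 0], 0],
  [[0, 0.01, 0], 0],
  [[0, 0, 0], 0],
  [[0, 0, 0], 0],
])

```text
time_s: 22.12
tcp_pos: [0.5999, 0.046, 0.2136]
ee_rot: [[-0.389, 0.921, -0.017], [0.919, 0.39, 0.055], [0.057, 0.005, -0.998]]
wrist_force: [-0.2, -0.8, -0.2]
gripper_width: 0.527
gripper_force: 0.0
```

apply_moves([
  [[0, 0, 0], 0],
  [[0, 0, 0], 0],
  [[0, 0, 0], 0],
])

```text
time_s: 22.37
tcp_pos: [0.5996, 0.0456, 0.2147]
ee_rot: [[-0.389, 0.921, -0.015], [0.919, 0.389, 0.055], [0.057, 0.007, -0.998]]
wrist_force: [-0.6, 0.4, -0.1]
gripper_width: 0.532
gripper_force: 0.0
```

```bash
python3 m.py 2 | tee m2.txt
cat > n.py <<'E'
exec(open("g.py").read().split("obs=[]")[0].replace("import sys",""))
import pickle
P=[pickle.load(open(f"m{i}.pkl","rb")) for i in (1,2)]
pt=lambda t,y:hinge+W@np.array([-.122*np.cos(t),y,.122*np.sin(t)])
import re
T=open("m2.txt").read();v=re.search(r"marker_point \S+ \[ *(\S+) +(\S+?) *\]",T);U=[np.array([359.42,53.61]),np.array([float(v[1]),float(v[2])])]
for p,u in zip(P,U): print(least_squares(lambda q:proj(p,pt(*q))-u,[.7,.105]).x)
print("both",least_squares(lambda q:np.concatenate([proj(p,pt(*q))-u for p,u in zip(P,U)]),[.7,.105]).x)
X=least_squares(lambda X:np.concatenate([proj(p,X)-u for p,u in zip(P,U)]),pt(.7,.1)).x;w=W.T@(X-hinge);print("tri",w,np.arctan2(w[2],-w[0]),np.hypot(w[0],w[2]))
E
python3 n.py
```

```text
yaw 0.23182608134669772 O [0.5995 0.0083 0.    ] hinge [0.6759 0.0674 0.078 ]
[241  38  43  34 798] [258.4687  54.5526] [[235.6552  56.8621]
 [244.6897  34.2759]
 [288.4828  51.7931]
 [279.4483  74.3793]]
marker_point 0.74 [150.8864  10.2912] [0.4389 0.1706 0.078 ]
marker_point 0.6 [263.8848  67.6992] [0.5598 0.1658 0.078 ]
pointer_tip 0.61 [232.9088  82.4064] [0.5364 0.1407 0.078 ]
lid_bar 0.66 [120.576  166.8096] [0.4572 0.0139 0.078 ]
0.65 [257.42    55.9242]
0.7 [262.6454  55.1561]
0.75 [268.4041  54.4865]
[0.6001 0.0458 0.2147]
yaw 0.23182608134669772 O [0.5995 0.0083 0.    ] hinge [0.6759 0.0674 0.078 ]
[0.7091 0.1038]
[0.0996 0.1543]
both [0.2903 0.1318]
tri [-0.1316  0.0813  0.1885] 0.961328215620308 0.22994703416402362
```

```bash
sed -i '/marker_point 0.74/d' m2.txt; python3 n.py; python3 e.py "[.4563,.0143,.2]" 1; python3 -c "
from h import *
print(r.sense()['joints'])"
```

```text
yaw 0.23182608134669772 O [0.5995 0.0083 0.    ] hinge [0.6759 0.0674 0.078 ]
[0.7091 0.1038]
[0.73   0.1051]
both [0.7155 0.1044]
tri [-0.0907  0.1064  0.0725] 0.6742942240327958 0.11604893119125441
22.5667 [0.6001 0.0458 0.2147] [-0.3892  0.9194  0.0565] [0.921  0.3894 0.0076] [ 0.3512 -0.2962  0.1396] 0.04571356724522328
go [ 0.0261 -0.1448  0.0151]
[  18.02175621   20.46228191   -1.84912963   -3.52882364  -67.57080775
 -173.74928203]
```

Marker angle ≈ 0.715 rad, consistent across the views. I'll go back above the bar and turn back to the good yaw.

apply_moves([
  [[0.0065, -0.0362, 0], 0],
  [[0.0065, -0.0362, 0], 0],
  [[0.0065, -0.0362, 0], 0],
  [[0.0065, -0.0362, 0], 0],
  [[0, 0, 0], -7.1],
])

```text
time_s: 22.98
tcp_pos: [0.4499, 0.0118, 0.2145]
ee_rot: [[-0.501, 0.865, -0.02], [0.864, 0.501, 0.055], [0.058, 0.011, -0.998]]
wrist_force: [0.2, 0.9, -0.4]
gripper_width: 0.532
gripper_force: 0.0
```

apply_moves([
  [[0, 0, 0], -7.1],
  [[0, 0, 0], -7.1],
  [[0, 0, 0], -7.1],
  [[0, 0, 0], -7.1],
  [[0, 0, 0], -7.1],
])

```text
time_s: 23.4
tcp_pos: [0.4567, 0.0135, 0.2151]
ee_rot: [[-0.912, 0.409, -0.015], [0.408, 0.912, 0.055], [0.036, 0.044, -0.998]]
wrist_force: [-1.0, 0.6, -0.5]
gripper_width: 0.528
gripper_force: 0.0
```

apply_moves([
  [[0, 0, 0], -7.1],
  [[0, 0, 0], -7.1],
  [[0, 0, 0], -7.1],
  [[0, 0, 0], -7.1],
  [[0, 0, 0], -7.1],
])

```text
time_s: 23.82
tcp_pos: [0.4567, 0.0135, 0.215]
ee_rot: [[-0.98, -0.197, -0.015], [-0.198, 0.979, 0.055], [0.004, 0.057, -0.998]]
wrist_force: [0.1, 0.5, 0.1]
gripper_width: 0.527
gripper_force: 0.0
```

apply_moves([
  [[0, 0, 0], -7.1],
  [[0, 0, 0], -7.1],
  [[0, 0, 0], -7.1],
  [[0, 0, 0], -7.1],
  [[0, 0, 0], -7.1],
])

```text
time_s: 24.23
tcp_pos: [0.4567, 0.0134, 0.215]
ee_rot: [[-0.684, -0.73, -0.015], [-0.729, 0.682, 0.055], [-0.03, 0.049, -0.998]]
wrist_force: [-0.9, -0.5, 0.3]
gripper_width: 0.529
gripper_force: 0.0
```

apply_moves([
  [[0, 0, 0], -7.1],
  [[0, 0, 0], -7.1],
  [[0, 0, 0], -7.1],
  [[0, 0, 0], -7.1],
  [[0, 0, 0], -7.1],
])

```text
time_s: 24.65
tcp_pos: [0.4567, 0.0134, 0.215]
ee_rot: [[-0.133, -0.991, -0.015], [-0.99, 0.132, 0.055], [-0.052, 0.022, -0.998]]
wrist_force: [0.9, 0.5, 0.4]
gripper_width: 0.531
gripper_force: 0.0
```

apply_moves([
  [[0, 0, 0], -7.1],
  [[0, 0, 0], -7.1],
  [[0, 0, 0], -7.1],
  [[0, 0, 0], 0],
  [[0, 0, 0], 0],
])

```text
time_s: 25.07
tcp_pos: [0.4567, 0.0135, 0.2149]
ee_rot: [[0.227, -0.974, -0.015], [-0.972, -0.228, 0.055], [-0.057, 0.002, -0.998]]
wrist_force: [-0.7, 0.2, 0.2]
gripper_width: 0.532
gripper_force: 0.0
```

```bash
python3 e.py "[.4563,.0143,.078]" 1;python3 -c "
from h import *
s=r.sense();print(s['joints'],np.array(s['ee_rot'])[:,2])
p=imaging.capture('wrist')
g=cv2.cvtColor(p['frame'],6)
for d in models.place_of(p,'lid_bar'): print(d['confidence'],at(d),onz(p,at(d),.078))
for y in (120,140,160,180,200):
  for z in (.078,): 
    row=g[y].astype(int); u=np.arange(200,330); k=u[row[200:330]>150]; print(y,k.min() if len(k) else 0,k.max() if len(k) else 0, onz(p,(k.mean(),y),.080) if len(k) else 0)"
```

```text
25.0667 [0.4567 0.0135 0.2149] [ 0.2272 -0.9722 -0.0569] [-0.9737 -0.2277  0.0023] [-0.6524  0.216   0.2258] 0.04631982737884525
go [ 0.0069 -0.0001  0.1368]
[ 19.8046994    6.30880403 -20.78380615  -3.66337479 -62.70763994
  -4.97272672] [-0.01518028  0.05488452 -0.99837731]
0.8 [250.6752 181.5168] [0.45642793 0.01749208 0.078     ]
120 0 0 0
140 247 255 [ 0.46629529 -0.02670509  0.08      ]
160 213 255 [ 0.46558362 -0.00530868  0.08      ]
180 248 254 [0.45659337 0.01517397 0.08      ]
200 249 254 [0.45085037 0.03750678 0.08      ]
```

The bar reads (0.4566, 0.015), right under the tool. I'll descend with narrowed fingers.

apply_moves([
  [[0.002, 0, 0.03], 0],
  [[0.002, 0, 0.04], 0],
  [[0.002, 0, 0.04], 0],
  [[0.001, 0, 0.025], 0],
  [[0, 0, 0.015], 0],
], hand=0.034)

```text
time_s: 25.58
tcp_pos: [0.454, 0.0143, 0.0616]
ee_rot: [[0.227, -0.974, -0.021], [-0.972, -0.228, 0.053], [-0.057, 0.008, -0.998]]
wrist_force: [0.4, 0.1, 0.6]
gripper_width: 0.396
gripper_force: 0.0
```

apply_moves([
  [[0, 0, 0.005], 0],
  [[0, 0, 0], 0],
  [[0, 0, 0], 0],
  [[0, 0, 0], 0],
])

```text
time_s: 25.92
tcp_pos: [0.4572, 0.0155, 0.061]
ee_rot: [[0.23, -0.973, -0.012], [-0.971, -0.231, 0.056], [-0.057, -0.001, -0.998]]
wrist_force: [0.2, 0.7, 0.4]
gripper_width: 0.395
gripper_force: 0.0
```

```bash
python3 e.py "[.4562,.0155,.06]" 1
```

```text
25.9167 [0.4572 0.0155 0.061 ] [ 0.2303 -0.9715 -0.057 ] [-0.973  -0.2306 -0.0007] [0.221  0.699  0.4323] 0.03435800613570871
go [-0.0002  0.001   0.001 ]
```

apply_moves([
  [[0, 0.0005, 0.001], 0],
  [[0, 0, 0], 0],
  [[0, 0, 0], 0],
  [[0, 0, 0], 0],
  [[0, 0, 0], 0],
], hand=0.0)

```text
time_s: 26.33
tcp_pos: [0.4584, 0.0158, 0.0595]
ee_rot: [[0.231, -0.973, -0.009], [-0.971, -0.231, 0.056], [-0.057, -0.005, -0.998]]
wrist_force: [3.8, -0.6, -2.6]
gripper_width: 0.104
gripper_force: 30.1
```

```bash
cat > q.py <<'E'
import sys
a=sys.argv[1:]
exec(open("g.py").read().split("def orange")[0].replace("import sys",""))
s=r.sense();T=np.array(s["tcp_pos"]);R=np.array(s["ee_rot"]);G=T-.019*R[:,2];w=W.T@(G-hinge)
print(s["time_s"],"G rel",w,"lid th",np.arctan2(w[2],-w[0]),"rad",np.hypot(w[0],w[2]),s["wrist_force"],s["gripper_width"]*.087)
for t in np.linspace(0,.715,6):
    D=hinge+W@np.array([-.226*np.cos(t),w[1],.226*np.sin(t)])
    print(round(t,3),R.T@(D-G))
E
python3 q.py
```

```text
yaw 0.23182608134669772 O [0.5995 0.0083 0.    ] hinge [0.6759 0.0674 0.078 ]
26.3333 G rel [-0.2237 -0.0013  0.0005] lid th 0.002306552381571136 rad 0.2236661669249862 [ 3.8374 -0.5893 -2.5671] 0.009030458362980578
0.0 [0.     0.0023 0.0005]
0.143 [-0.0018 -0.0001 -0.0316]
0.286 [-0.0036 -0.0071 -0.0631]
0.429 [-0.0053 -0.0186 -0.0933]
0.572 [-0.0068 -0.0342 -0.1215]
0.715 [-0.0083 -0.0537 -0.1472]
```

Bar gripped. I'll lift along the arc to ~0.57 rad and check.

apply_moves([
  [[-0.0005, 0, -0.008], 0],
  [[-0.0006, -0.0008, -0.012], 0],
  [[-0.0007, -0.0016, -0.0121], 0],
  [[-0.0009, -0.003, -0.0155], 0],
  [[-0.0009, -0.004, -0.016], 0],
])

```text
time_s: 26.75
tcp_pos: [0.4671, 0.0179, 0.1229]
ee_rot: [[0.231, -0.973, -0.011], [-0.971, -0.231, 0.056], [-0.057, -0.002, -0.998]]
wrist_force: [8.8, 0.4, -7.4]
gripper_width: 0.107
gripper_force: 30.0
```

apply_moves([
  [[-0.0009, -0.0053, -0.0152], 0],
  [[-0.0008, -0.0062, -0.015], 0],
  [[-0.0008, -0.0074, -0.0143], 0],
  [[-0.0007, -0.0082, -0.0139], 0],
  [[0, 0, 0], 0],
])

```text
time_s: 27.17
tcp_pos: [0.4922, 0.0238, 0.1816]
ee_rot: [[0.23, -0.973, -0.015], [-0.971, -0.231, 0.055], [-0.057, 0.002, -0.998]]
wrist_force: [2.0, -1.2, -6.4]
gripper_width: 0.099
gripper_force: 30.0
```

apply_moves([
  [[0, 0, 0], 0],
  [[0, 0, 0], 0],
  [[0, 0, 0], 0],
])

```text
time_s: 27.42
tcp_pos: [0.4907, 0.0235, 0.1792]
ee_rot: [[0.23, -0.973, -0.017], [-0.972, -0.23, 0.055], [-0.057, 0.004, -0.998]]
wrist_force: [3.5, 1.0, -8.6]
gripper_width: 0.099
gripper_force: 30.0
```

```bash
python3 q.py; python3 g.py 8 | grep -v crop
```

```text
yaw 0.23182608134669772 O [0.5995 0.0083 0.    ] hinge [0.6759 0.0674 0.078 ]
27.4167 G rel [-0.1903 -0.0013  0.1202] lid th 0.5633338373587299 rad 0.22511709779860312 [ 3.5309  0.9649 -8.5577] 0.008655759896064564
0.0 [0.0069 0.0352 0.1202]
0.143 [0.005 0.033 0.088]
0.286 [0.0032 0.0263 0.0565]
0.429 [0.0015 0.0151 0.0262]
0.572 [-0.0001 -0.0003 -0.0021]
0.715 [-0.0016 -0.0196 -0.028 ]
yaw 0.23182608134669772 O [0.5995 0.0083 0.    ] hinge [0.6759 0.0674 0.078 ]
top [(array([190, 178,   6,   6,  23], dtype=int32), array([192.7826, 180.7826]))]
marker_point 0.45 [132.3008 145.4976]
marker_point 0.44 [195.1744 179.712 ]
marker_point 0.16 [356.4032 155.9808]
pointer_tip 0.66 [198.6048 183.5904]
scene [(array([366,  63,   6,   4,  14], dtype=int32), array([368.2143,  64.8571])), (array([220, 147,   6,   6,  16], dtype=int32), array([222.75  , 149.9375])), (array([327, 164,   9,   4,  19], dtype=int32), array([331.1053, 165.6316]))]
marker_point 0.36 [225.792 148.608]
pointer_tip 0.93 [221.696  157.2864]
marker [0.5546 0.1534 0.1679] 0.11461767263916871 rel hinge [-0.0984  0.1115  0.0899] th 0.7403208443299394 0.13322989389784518
```

Lifting goes well (lid ~0.56 rad). I'll refine the marker angle by fitting its known box size to the orange masks.

```bash
cat > s.py <<'E'
exec(open("g.py").read().split("def orange")[0].replace("import sys",""))
import pickle, itertools
from scipy.optimize import minimize
V=[(pickle.load(open(f"m{i}.pkl","rb")),cv2.imread(f"pics/m{i}.png"),1.) for i in (1,2)]
for n in ("top","scene"): V.append((imaging.capture(n),cv2.imread(f"pics/{n}0.png"),.6))
hx=hinge+W@np.array([.001,0,0])
D=[]
S=4
for p,f,wt in V:
    u0=proj(p,hx+W@np.array([-.097,.111,.085])).astype(int);n=36
    x0,y0=max(u0[0]-n,0),max(u0[1]-n,0);c=f[y0:y0+2*n,x0:x0+2*n]
    h=cv2.cvtColor(c,cv2.COLOR_BGR2HSV);m=cv2.inRange(h,(4,110,70),(22,255,255))
    m=cv2.morphologyEx(m,cv2.MORPH_CLOSE,np.ones((3,3)))
    nn,l,st,ce=cv2.connectedComponentsWithStats(m);i=1+st[1:,4].argmax();m=(l==i).astype(np.float32)
    D.append((p,(x0,y0),cv2.resize(m,None,fx=S,fy=S,interpolation=1)>.5,wt));print(st[i],ce[i]+[x0,y0])
cor=np.array(list(itertools.product((-.5,.5),repeat=3)))
def cost(q,dm,full=False):
    th,rc,yc=q;er=np.array([-np.cos(th),0,np.sin(th)]);et=np.array([np.sin(th),0,np.cos(th)])
    P=er*rc+np.array([0,yc,0])+cor[:,:1]*dm[0]*er+cor[:,1:2]*dm[1]*np.array([0,1,0])+cor[:,2:]*dm[2]*et
    out=[]
    for p,o,m,wt in D:
        U=np.array([(proj(p,hx+W@x)-o+.5)*S-.5 for x in P])
        im=np.zeros(m.shape,np.uint8);cv2.fillConvexPoly(im,cv2.convexHull((U*16).round().astype(np.int32)),1,shift=4)
        im=im>0;out.append(1-(im&m).sum()/(im|m).sum())
    return out if full else np.dot(out,[d[3] for d in D])
for dm in itertools.permutations((.034,.014,.012)):
    b=min((minimize(cost,[t,rc,.111],args=(dm,),method="Nelder-Mead",options=dict(initial_simplex=[[t,rc,.111],[t+.05,rc,.111],[t,rc+.008,.111],[t,rc,.118]])) for t in (.66,.74) for rc in (.12,.13)),key=lambda z:z.fun)
    print(dm,b.x,b.fun,np.round(cost(b.x,dm,1),2))
E
python3 s.py
```

```text
yaw 0.23182608134669772 O [0.5995 0.0083 0.    ] hinge [0.6759 0.0674 0.078 ]
[ 20  15  38  39 871] [361.3456  38.4122]
[ 18  17  44  35 862] [258.8434  54.7483]
[32 31  8 12 57] [192.9123 179.9825]
[33 32  9  7 41] [222.7805 150.4878]
(0.034, 0.014, 0.012) [0.7322 0.1272 0.1116] 1.0516955994976995 [0.32 0.29 0.46 0.27]
(0.034, 0.012, 0.014) [0.7349 0.1274 0.1118] 1.0852901721618167 [0.33 0.27 0.54 0.28]
(0.014, 0.034, 0.012) [0.7189 0.1328 0.105 ] 1.8276595971379035 [0.62 0.62 0.52 0.45]
(0.014, 0.012, 0.034) [0.6946 0.1246 0.1136] 1.7922350359842423 [0.61 0.48 0.55 0.62]
(0.012, 0.034, 0.014) [0.7234 0.1334 0.1055] 1.831562712795175 [0.63 0.63 0.52 0.45]
(0.012, 0.014, 0.034) [0.6958 0.1259 0.1131] 1.7183268469581425 [0.6  0.47 0.48 0.61]
```

```bash
cat >> s.py <<'E'
print("subsets")
dm=(.034,.014,.012);D0=D
for k in ([0],[1],[0,1],[2,3],[0,3],[1,2]):
    D=[D0[i] for i in k]
    b=minimize(cost,[.72,.127,.1115],args=(dm,),method="Nelder-Mead",options=dict(initial_simplex=[[.72,.127,.1115],[.77,.127,.1115],[.72,.135,.1115],[.72,.127,.118]]));print(k,b.x,b.fun)
    print([ (d[2].sum()/S/S) for d in D])
D=D0[:2]
for sc in (1.1,1.2,1.3):
    d2=tuple(np.array(dm)*sc);b=minimize(cost,[.72,.127,.1115],args=(d2,),method="Nelder-Mead",options=dict(initial_simplex=[[.72,.127,.1115],[.77,.127,.1115],[.72,.135,.1115],[.72,.127,.118]]));print(sc,b.x,cost(b.x,d2,1))
E
python3 s.py | sed -n '/subsets/,$p'
```

```text
subsets
[0] [0.6696 0.1154 0.1166] 0.2727703734920719
[np.float64(871.0)]
[1] [0.6512 0.1185 0.1154] 0.237286241198167
[np.float64(861.75)]
[0, 1] [0.7026 0.1227 0.1136] 0.5673772868160624
[np.float64(871.0), np.float64(861.75)]
[2, 3] [0.7374 0.1293 0.1114] 0.4175873941698678
[np.float64(56.75), np.float64(40.75)]
[0, 3] [0.7357 0.1277 0.112 ] 0.47708963574078556
[np.float64(871.0), np.float64(40.75)]
[1, 2] [0.67   0.1206 0.1146] 0.525228070468172
[np.float64(861.75), np.float64(56.75)]
1.1 [0.6667 0.1174 0.1156] [np.float64(0.3983884243815795), np.float64(0.362758748723661)]
1.2 [0.6217 0.1119 0.1179] [np.float64(0.47687466828417624), np.float64(0.4349114862083162)]
1.3 [0.5805 0.1068 0.1199] [np.float64(0.5357082899640735), np.float64(0.4809641298159043)]
```

apply_moves([
  [[-0.0004, -0.006, -0.009], 0],
  [[-0.0005, -0.0061, -0.009], 0],
  [[-0.0003, -0.005, -0.007], 0],
  [[0, 0, 0], 0],
  [[0, 0, 0], 0],
])

```text
time_s: 28.33
tcp_pos: [0.5083, 0.0277, 0.2054]
ee_rot: [[0.23, -0.973, -0.015], [-0.971, -0.231, 0.056], [-0.058, 0.002, -0.998]]
wrist_force: [4.6, 1.7, -11.2]
gripper_width: 0.102
gripper_force: 30.0
```

apply_moves([
  [[0, 0, 0], 0],
  [[0, 0, 0], 0],
  [[0, 0, 0], 0],
])

```text
time_s: 28.58
tcp_pos: [0.508, 0.0276, 0.205]
ee_rot: [[0.23, -0.973, -0.016], [-0.971, -0.23, 0.056], [-0.058, 0.002, -0.998]]
wrist_force: [5.1, 2.1, -10.4]
gripper_width: 0.105
gripper_force: 30.0
```

```bash
python3 q.py
cat > u.py <<'E'
exec(open("g.py").read().split("def orange")[0].replace("import sys",""))
for n in ("scene","top"):
    p=imaging.capture(n)
    for t in ("pointer_tip","marker_point"):
        for d in models.place_of(p,t)[:2]: print(n,t,round(d["confidence"],2),at(d).round(2))
    for t in (.66,.7,.74): print(t,proj(p,hinge+W@np.array([.001-.122*np.cos(t),.1038,.122*np.sin(t)])).round(2))
E
python3 u.py
```

```text
yaw 0.23182608134669772 O [0.5995 0.0083 0.    ] hinge [0.6759 0.0674 0.078 ]
28.5833 G rel [-0.1725 -0.0013  0.1459] lid th 0.7021242259092537 rad 0.22595549058999045 [  5.1295   2.1025 -10.4413] 0.009175600593502021
0.0 [0.0084 0.0531 0.1458]
0.143 [0.0065 0.0509 0.1137]
0.286 [0.0047 0.0441 0.0821]
0.429 [0.003  0.0329 0.0519]
0.572 [0.0014 0.0175 0.0236]
0.715 [-0.0001 -0.0019 -0.0022]
yaw 0.23182608134669772 O [0.5995 0.0083 0.    ] hinge [0.6759 0.0674 0.078 ]
scene pointer_tip 0.59 [227.38 155.21]
scene pointer_tip 0.2 [297.68 196.61]
scene marker_point 0.61 [299.72 197.11]
scene marker_point 0.41 [226.1  152.99]
0.66 [225.21 154.47]
0.7 [225.62 153.05]
0.74 [226.04 151.65]
top pointer_tip 0.66 [196.81 177.48]
0.66 [195.75 179.67]
0.7 [195.39 178.56]
0.74 [195.02 177.4 ]
```

```bash
cat > v.py <<'E'
src=open("s.py").read().split("for dm in iter")[0];exec(src)
def model(q,dm,i):
    th,rc,yc=q;er=np.array([-np.cos(th),0,np.sin(th)]);et=np.array([np.sin(th),0,np.cos(th)])
    P=er*rc+np.array([0,yc,0])+cor[:,:1]*dm[0]*er+cor[:,1:2]*dm[1]*np.array([0,1,0])+cor[:,2:]*dm[2]*et
    p,o,m,_=D[i];U=np.array([(proj(p,hx+W@x)-o+.5)*S-.5 for x in P]);im=np.zeros(m.shape,np.uint8);cv2.fillConvexPoly(im,cv2.convexHull(U.round().astype(np.int32)),1);return im>0
for i in (0,1):
    a=model((.715,.122,.112),(.034,.014,.012),i);b=D[i][2];print(a.sum()/16,b.sum()/16)
    p,o,_,_=D[i];f=V[i][1];h=cv2.cvtColor(f,cv2.COLOR_BGR2HSV)
    ys,xs=np.where((a|b)[::S,::S]);
    for y in range(ys.min(),ys.max()+1,2): print("".join(".mo#"[int(a[y*S,x*S])+2*int(b[y*S,x*S])] for x in range(xs.min(),xs.max()+1)), "".join(chr(48+min(9,int(h[y+o[1],x+o[0],2])*10//256)) if b[y*S,x*S] else " " for x in range(xs.min(),xs.max()+1)))
E
python3 v.py
```

```text
yaw 0.23182608134669772 O [0.5995 0.0083 0.    ] hinge [0.6759 0.0674 0.078 ]
[ 20  15  38  39 871] [361.3456  38.4122]
[ 18  17  44  35 862] [258.8434  54.7483]
[32 31  8 12 57] [192.9123 179.9825]
[33 32  9  7 41] [222.7805 150.4878]
1219.125 871.0
................oooo........................                 7999                        
.......ooooooooooo..o#o.....................        77888999999  999                     
....oooooo######mmmmm###o...................     688888899999     9999                   
...oo###########mmmmm#####oo................    5788888999999     9999997                
...o###########mmmmmmmm######o..............    688888999999        9999999              
...o###########mmmmmmmm########oo...........    788889999999        9999999995           
..o###########mmmmmm##############o.........   688889999999      999999999999997         
..o###########mmmmm########mmmmm####o.......   788899999999     99999999     99997       
.o############mmmmm#######mmmmmmmm####......  5888888899999     9999999        8898      
.o###########mmmmmm#######mmmmmmmmmmmmm
[... 2396 characters left out ...]
       45554445555555555566656655444545555554     
...mmmmmmm##################################mmmm.           4445544555555555555566656666666554     
........mmmmmm##############################mmm..               234445445555555555556666566653     
..............mmmmm########################mmmm..                    234444444455555555555664      
...................mmmmm###################mmmm..                         2334444444555555553      
........................mmmmm#############mmmm...                              2334444333332       
.............................mmmmmmmmmmmmmmmmm...                                                  
..................................mmm............
```

```bash
cat > x.py <<'E'
src=open("s.py").read().split("for dm in iter")[0];exec(src)
def hull(m):
    im=np.zeros(m.shape,np.uint8);cv2.fillConvexPoly(im,cv2.convexHull(np.argwhere(m)[:,::-1].astype(np.int32)),1);return im>0
D0=[(p,o,hull(m),w) for p,o,m,w in D]
for dm in ((.034,.014,.012),(.034,.012,.014)):
  for k in ([0],[1],[0,1],[2,3],[0,1,2,3]):
    D=[D0[i] for i in k]
    b=min((minimize(cost,[t,rc,.1115],args=(dm,),method="Nelder-Mead",options=dict(initial_simplex=[[t,rc,.1115],[t+.06,rc,.1115],[t,rc+.008,.1115],[t,rc,.118]])) for t in (.66,.72) for rc in (.12,.128)),key=lambda z:z.fun);print(dm,k,b.x,np.round(cost(b.x,dm,1),3))
E
python3 x.py | grep "^("; python3 q.py | sed -n 2p
```

```text
(0.034, 0.014, 0.012) [0] [0.6844 0.1182 0.1155] [0.067]
(0.034, 0.014, 0.012) [1] [0.6633 0.1197 0.115 ] [0.099]
(0.034, 0.014, 0.012) [0, 1] [0.7104 0.1238 0.113 ] [0.1   0.112]
(0.034, 0.014, 0.012) [2, 3] [0.7371 0.1289 0.1113] [0.306 0.178]
(0.034, 0.014, 0.012) [0, 1, 2, 3] [0.737  0.128  0.1118] [0.127 0.149 0.309 0.187]
(0.034, 0.012, 0.014) [0] [0.7136 0.124  0.1131] [0.118]
(0.034, 0.012, 0.014) [1] [0.7465 0.1281 0.1116] [0.134]
(0.034, 0.012, 0.014) [0, 1] [0.7214 0.1253 0.1126] [0.12 0.14]
(0.034, 0.012, 0.014) [2, 3] [0.7342 0.1281 0.1113] [0.376 0.195]
(0.034, 0.012, 0.014) [0, 1, 2, 3] [0.7352 0.1279 0.1116] [0.129 0.143 0.379 0.194]
29.0833 G rel [-0.1725 -0.0013  0.1459] lid th 0.7021104682855299 rad 0.22596397733346557 [  4.7303   2.4239 -11.0127] 0.009256983548604632
```

The fits agree on about 0.71 once the block is centred at its 122 mm radius. I'll make the final small raise, let it settle and check.

apply_moves([
  [[0, -0.001, -0.0015], 0],
  [[0, 0, 0], 0],
  [[0, 0, 0], 0],
  [[0, 0, 0], 0],
  [[0, 0, 0], 0],
])

```text
time_s: 29.5
tcp_pos: [0.5091, 0.0278, 0.2063]
ee_rot: [[0.23, -0.973, -0.016], [-0.971, -0.23, 0.056], [-0.058, 0.002, -0.998]]
wrist_force: [5.2, 3.2, -12.3]
gripper_width: 0.104
gripper_force: 30.0
```

apply_moves([
  [[0, 0, 0], 0],
  [[0, 0, 0], 0],
  [[0, 0, 0], 0],
  [[0, 0, 0], 0],
  [[0, 0, 0], 0],
])

```text
time_s: 29.92
tcp_pos: [0.5091, 0.0278, 0.2063]
ee_rot: [[0.23, -0.973, -0.016], [-0.971, -0.231, 0.056], [-0.058, 0.002, -0.998]]
wrist_force: [4.8, 1.8, -11.4]
gripper_width: 0.101
gripper_force: 30.0
```

```bash
python3 q.py | sed -n 2p; python3 u.py; python3 b.py | grep cap; python3 g.py 9 | grep -e "^top" -e "^scene"
```

```text
29.9167 G rel [-0.1714 -0.0013  0.1473] lid th 0.7099233253679079 rad 0.22600796218175892 [  4.8038   1.7777 -11.3576] 0.008803499922642248
yaw 0.23182608134669772 O [0.5995 0.0083 0.    ] hinge [0.6759 0.0674 0.078 ]
scene pointer_tip 0.82 [224.82 154.48]
scene marker_point 0.42 [228.1  149.41]
0.66 [225.21 154.47]
0.7 [225.62 153.05]
0.74 [226.04 151.65]
top pointer_tip 0.87 [195.17 179.79]
0.66 [195.75 179.67]
0.7 [195.39 178.56]
0.74 [195.02 177.4 ]
cap 36 [265.3056 159.6944] [ 0.6374 -0.0769  0.05  ]
cap 38 [270.7895 180.1053] [ 0.5677 -0.0938  0.05  ]
cap 67 [307.4776 182.4478] [ 0.5578 -0.2169  0.05  ]
cap 66 [307.6212 206.0303] [ 0.4784 -0.2148  0.05  ]
top []
scene [(array([365,  63,   7,   4,  15], dtype=int32), array([368. ,  64.8])), (array([220, 147,   7,   7,  21], dtype=int32), array([223.3333, 150.4762])), (array([327, 164,   9,   4,  19], dtype=int32), array([331.1053, 165.6316]))]
```

The pointer network reads slightly lower than the kinematics, so I'll check the lid angle independently by fitting the blue slab in the wrist and top views.

```bash
cat > y.py <<'E'
exec(open("g.py").read().split("def orange")[0].replace("import sys",""))
import itertools
for n in ("wrist","top","scene"):
    p=imaging.capture(n);f=p["frame"];cv2.imwrite(f"pics/y_{n}.png",f)
    h=cv2.cvtColor(f,cv2.COLOR_BGR2HSV);b=cv2.inRange(h,(100,130,40),(125,255,255))>0
    k,l,st,ce=cv2.connectedComponentsWithStats(b.astype(np.uint8))
    u=proj(p,hinge+W@np.array([-.09,-.03,.08]))
    print(n,[ (st[i],ce[i].round(1)) for i in range(1,k) if st[i,4]>150], "expected near",u.round(1))
    for t in (.62,.66,.70,.74):
        C=[proj(p,hinge+W@np.array([.001+-.176*np.cos(t)+s*.007*np.sin(t),y,.176*np.sin(t)+s*.007*np.cos(t)])).round(1) for s in (1,-1) for y in (-.084,.084)]
        B=[proj(p,hinge+W@np.array([.001+-.226*np.cos(t),y,.226*np.sin(t)])).round(1) for y in (-.048,)]
        print(t,"top-R,top-L,bot-R,bot-L",*C,"bar end R",*B)
E
python3 y.py
```

```text
yaw 0.23182608134669772 O [0.5995 0.0083 0.    ] hinge [0.6759 0.0674 0.078 ]
wrist [(array([  66,   98,  135,  150, 9402], dtype=int32), array([140.1, 151.9]))] expected near [142.8 171.4]
0.62 top-R,top-L,bot-R,bot-L [194.9  95.3] [208.8 320.5] [211.1  95.5] [220.6 310.2] bar end R [270.9 162.9]
0.66 top-R,top-L,bot-R,bot-L [185.4  95.2] [202.  325.8] [203.4  95.4] [214.9 315.3] bar end R [261.7 165.9]
0.7 top-R,top-L,bot-R,bot-L [175.   95.1] [194.6 331.3] [194.8  95.3] [208.7 320.6] bar end R [251.1 169. ]
0.74 top-R,top-L,bot-R,bot-L [163.7  95. ] [186.7 336.7] [185.3  95.2] [201.9 325.9] bar end R [238.8 172.4]
top [(array([406, 101,  69,  12, 642], dtype=int32), array([442. , 106.1])), (array([ 381,  104,   97,   58, 2637], dtype=int32), array([415. , 140.1])), (array([116, 133,  27,  22, 361], dtype=int32), array([129.2, 143.1])), (array([198, 140,  53,  31, 523], dtype=int32), array([221.1, 152.3]))] expected near [236.9 167.4]
0.62 top-R,top-L,bot-R,bot-L [257.7 176.7] [204.3 190.1] [258.3 179.8] [205.2 193.1] bar end R [250.  192.9]
0.66 top-R,top-L,bot-R,bot-L [257.4 175.
[... 276 characters left out ...]
.7 186.6]
scene [(array([226, 146,  65,  29, 987], dtype=int32), array([259.4, 160.4])), (array([197, 157,  18,  16, 219], dtype=int32), array([205.8, 164.4])), (array([ 436,  198,   76,   74, 3628], dtype=int32), array([476.1, 232.1]))] expected near [264.7 157.9]
0.62 top-R,top-L,bot-R,bot-L [275.7 156.5] [223.9 149.3] [274.6 161.1] [222.8 153.7] bar end R [257.9 151.9]
0.66 top-R,top-L,bot-R,bot-L [276.2 154.2] [224.5 147.2] [275.1 158.8] [223.3 151.5] bar end R [258.6 148.9]
0.7 top-R,top-L,bot-R,bot-L [276.8 152. ] [225.1 145.1] [275.7 156.5] [223.9 149.3] bar end R [259.4 145.9]
0.74 top-R,top-L,bot-R,bot-L [277.5 149.8] [225.8 143. ] [276.3 154.2] [224.5 147.2] bar end R [260.3 142.9]
```

Run:
```python
exec(open("g.py").read().split("def orange")[0])
p=imaging.capture("wrist");f=p["frame"]
h=cv2.cvtColor(f,cv2.COLOR_BGR2HSV);b=cv2.inRange(h,(95,100,25),(130,255,255))>0
for y in range(94,200,15):
    x=np.where(b[y,:260])[0]
    print(y,(x.min(),x.max()) if len(x) else 0,[tuple(map(int,f[y,c])) for c in range(164,212,6)])
for t in (.66,.68,.70,.72):
    def E(s,rw):
        P=[proj(p,hinge+W@np.array([.001-.176*np.cos(t)+s*.007*np.sin(t),y,.176*np.sin(t)+s*.007*np.cos(t)])) for y in np.linspace(-.084,.084,60)]
        P=np.array(P);return np.interp(rw,P[:,1],P[:,0]).round(1)
    print(t,"top edge",E(1,[109,139,169]),"bot",E(-1,[109,139,169]))
```

```text
yaw 0.23182608134669772 O [0.5995 0.0083 0.    ] hinge [0.6759 0.0674 0.078 ]
94 0 [(231, 232, 231), (231, 232, 232), (233, 233, 233), (233, 233, 234), (234, 236, 235), (236, 236, 236), (236, 237, 237), (236, 237, 237)]
109 (np.int64(67), np.int64(193)) [(211, 140, 96), (210, 140, 95), (225, 152, 103), (218, 145, 102), (188, 128, 95), (166, 160, 161), (192, 197, 206), (193, 198, 206)]
124 (np.int64(71), np.int64(194)) [(207, 137, 92), (208, 136, 92), (216, 143, 96), (223, 149, 100), (194, 133, 94), (143, 105, 84), (186, 185, 185), (90, 86, 86)]
139 (np.int64(73), np.int64(195)) [(206, 134, 87), (208, 136, 87), (208, 136, 90), (231, 157, 103), (196, 131, 90), (166, 117, 87), (187, 187, 185), (185, 186, 184)]
154 (np.int64(76), np.int64(184)) [(206, 135, 86), (204, 132, 86), (209, 137, 89), (235, 159, 100), (139, 130, 131), (136, 127, 126), (132, 123, 123), (126, 119, 120)]
169 (np.int64(79), np.int64(197)) [(204, 132, 84), (201, 131, 83), (204, 133, 84), (228, 152, 95), (204, 134, 87), (180, 119, 81), (185, 183, 182), (159, 158, 157)]
184 (np.int64(83), np.int64(198)) [(204, 130, 83), (205, 133, 84), (203, 131, 83), (218, 141, 88), (208, 134, 84), (180, 120, 77), (172, 172, 170), (174, 174, 172)]
199 (np.int64(86), np.int64(199)) [(124, 83, 58), (122, 82, 58), (123, 82, 57), (119, 81, 54), (121, 82, 56), (118, 81, 57), (144, 135, 130), (175, 176, 174)]
0.66 top edge [186.4 188.6 190.7] bot [204.1 205.7 207.2]
0.68 top edge [181.4 183.7 186.1] bot [200.  201.7 203.4]
0.7 top edge [176.2 178.7 181.2] bot [195.6 197.5 199.3]
0.72 top edge [170.7 173.4 176.1] bot [191.1 193.1 195.1]
```

The slab fit confirms the lid at 0.709 rad. One last cross-check of the marker angle per view, with its radius fixed.

```bash
cat > x2.py <<'E'
src=open("x.py").read().split("for dm in ((")[0];exec(src)
from scipy.optimize import minimize_scalar
for dm in ((.034,.014,.012),(.034,.012,.014)):
  for rc in (.122,.126,.13):
    for yc in (.112,.114):
      o=[]
      for i in range(4):
        D=[D0[i]];g=np.linspace(.6,.84,49);c=[cost((t,rc,yc),dm) for t in g];j=int(np.argmin(c));o.append((round(g[j],3),round(min(c)/D0[i][3],2)))
      print("F",dm,rc,yc,o)
E
python3 x2.py | grep ^F
```

```text
F (0.034, 0.014, 0.012) 0.122 0.112 [(np.float64(0.72), np.float64(0.2)), (np.float64(0.695), np.float64(0.23)), (np.float64(0.69), np.float64(0.31)), (np.float64(0.75), np.float64(0.3))]
F (0.034, 0.014, 0.012) 0.122 0.114 [(np.float64(0.705), np.float64(0.09)), (np.float64(0.69), np.float64(0.1)), (np.float64(0.69), np.float64(0.32)), (np.float64(0.755), np.float64(0.22))]
F (0.034, 0.014, 0.012) 0.126 0.112 [(np.float64(0.725), np.float64(0.11)), (np.float64(0.73), np.float64(0.14)), (np.float64(0.72), np.float64(0.31)), (np.float64(0.74), np.float64(0.2))]
F (0.034, 0.014, 0.012) 0.126 0.114 [(np.float64(0.71), np.float64(0.18)), (np.float64(0.695), np.float64(0.2)), (np.float64(0.715), np.float64(0.32)), (np.float64(0.75), np.float64(0.2))]
F (0.034, 0.014, 0.012) 0.13 0.112 [(np.float64(0.735), np.float64(0.17)), (np.float64(0.745), np.float64(0.19)), (np.float64(0.745), np.float64(0.31)), (np.float64(0.735), np.float64(0.21))]
F (0.034, 0.014, 0.012) 0.13 0.114 [(np.float64(0.72), np.float64(0.29)), (np.float64(0.705), np.float64(0.32)), (np.float64(0.74), np.float64(0.32)), (
[... 474 characters left out ...]
p.float64(0.13)), (np.float64(0.735), np.float64(0.14)), (np.float64(0.72), np.float64(0.38)), (np.float64(0.74), np.float64(0.21))]
F (0.034, 0.012, 0.014) 0.126 0.114 [(np.float64(0.705), np.float64(0.18)), (np.float64(0.7), np.float64(0.21)), (np.float64(0.715), np.float64(0.38)), (np.float64(0.75), np.float64(0.22))]
F (0.034, 0.012, 0.014) 0.13 0.112 [(np.float64(0.73), np.float64(0.17)), (np.float64(0.74), np.float64(0.18)), (np.float64(0.74), np.float64(0.38)), (np.float64(0.735), np.float64(0.22))]
F (0.034, 0.012, 0.014) 0.13 0.114 [(np.float64(0.71), np.float64(0.3)), (np.float64(0.705), np.float64(0.32)), (np.float64(0.74), np.float64(0.39)), (np.float64(0.745), np.float64(0.27))]
```

All measurements centre on 0.71 and the lid is at 0.71, with both vials seated. Handing in.

```bash
python3 -c "
from station import r
print(r.finish_job())"
```

```text
the job is handed in; nothing more can be done
None
```

I stood both vials in the pockets and let go of them, then handed the job in still gripping the lid at about 0.71 rad, my best estimate of the orange marker's angle; my readings of the marker ranged from 0.69 to 0.76 rad, so the match could be a few hundredths off.

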